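Put the conservator's weights away and lean the retouched panel on the easel

ROBOT

A 6-joint arm with a two-finger parallel gripper is mounted at the origin on the work surface. World frame = base frame: x ahead of the robot, y to its left, z up, the work surface at z = 0. Lengths are in mm, angles in rad, forces in N, time in s.
With the tool pointing down it reaches from about 325 to 925 mm from the base axis. Payload 3.1 kg.
Tool frame: the origin (TCP) lies at the very end of the fingers, on their centre line; the grasp point (between the pads) lies grasp_offset behind it (grasp_offset is the distance from the TCP to the grasp point, in mm); z points along the fingers, y is the direction in which the jaws open and shut (so a half turn about z gives the same grasp; the last joint's range is limited). The gripper opens to 85 mm and grips with 20 to 120 N. Pads are 22 mm wide; open, the fingers measure 114 mm over their backs; the gripper's body (76 mm by 85 mm) begins 54 mm behind the grasp point. The pads swing forward as they close: fully open they stand 13 mm farther back than shut.
Start: joints at [1.196, 0.217, 1.613, -0, 1.311, -0.112], TCP at [162.346, 603.559, 231.3] pointing down, gripper open.
Joint ranges: [-2.75, 2.75], [-0.78, 2.1], [0.31, 2.55], [-1.13, 4.27], [0.13, 2.63], [-2.58, 2.58]. Speed limits (rad/s): [2.79, 2.79, 3.14, 3.14, 3.14, 3.14].

INTERFACE

Orientations are given as a rotation vector (axis times angle).
In Python, from bench import * gives the robot as it stands.
- The arm moves only by the shell command python3 -m pendant 'ROWS'. ROWS is text: rows parted by semicolons, each of 7 numbers parted by spaces: the closure, from -1 (fully open) to 1 (shut), so that 0 is half open, then the shift along the tool's x, y, z as a fraction of full scale, then the turn, a rotation vector about the tool's x, y, z as a fraction of full scale. A call has 1 to 20 rows; each row shifts and turns the pose as measured when the row begins, along the tool's axes as they then stand; what a row does not reach is not made up. Full scale, the value 1, is 0.03 m for a shift and 6 degrees for a turn. A row lasts 1/12 s, in which the tool goes at most 41.7 mm and 7.16 degrees, less where a joint would pass 70% of its speed; a pose out of reach is approached as far as the arm can. A call with a number of a shift or a turn outside -1 to 1 is refused whole. A call with a gripper value outside its range is refused whole. The fingers move at their own pace and stop on an object; the grip force is fixed at half the most. Time passes only in rows, so rows that do not move let the fingers close. It gives the time, the measured TCP pose, the force and the opening at its end, in the units of the state.
- observe(): the state, without advancing time (a new reading comes with each control period).
- capture(name): name is "scene" or "top" or "wrist"; returns the picture (400x640x3 uint8, red, green, blue); there is no depth.
- camera_info(name): a dict with "K" (3x3 intrinsics, pixels), "view" (4x4, takes a point from world to camera coordinates). Camera axes: x right, y up, looking along -z (the intrinsics and any distortion apply to the point x, -y, -z); pixel columns grow to the right and rows downward; lengths in mm; the calibration is good to about 2 mm. A picture is of the moment at which its call begins: read the wrist's pose just before it. camera_info takes no time and is no camera call; for the wrist camera it gives the pose at the moment of the call.
- job_done(): hands the job in, once; it reports no verdict.
Trained networks look in the newest picture that a camera, given by its name, has taken for a name from the list of things; names that differ only in an ending like _2 or _b are one class to them, and where a whole thing is asked for, a point or a joint stands for the part that bears it (a point fixed in the world has none). Each returns a list of dicts, best first, with "score" (0 to 1); they miss things now and then, are a little off and sometimes report something else, mostly with a low value. They report only what shows in the picture. A call takes as long as a camera call.
- boxes_of(name, camera): "position" ([column, row] in pixels, amid what is visible of it).
- landmark_of(name, camera): "position" ([column, row] in pixels: a listed point, or the origin of a listed thing).
The state is a dict: "t": time; "joint_positions": joint angles; "dq": joint speeds; "joint_torque": joint torques, N m; "tcp_pos": TCP position; "tcp_rot": TCP orientation; "contact_force": force on the tool from outside, world axes, zero at the start; "ft_torque": the same for the moment, N m; "gripper_width": finger opening in mm.
Only numpy, scipy, OpenCV 4.12 (cv2) and the standard library are available. Lean on these libraries where they do the work, as an engineer would, in place of code of your own. Each camera call takes 0.05 s, during which the arm holds its last target. There are 200 camera calls.

TASK

The small panel painting has finished pressing. Put the two steel weights lying on it back into the rack, each fully down in the stall cut to its own shape, leaving the panel where it lies until both are away; then lean the panel on the desk easel, painted face outwards, standing on its short end, squarely on the ledge, centred on the mast and flat against it. Leave the jar, cup and spatula where they are.

Things in the scene. Friction and masses are not known exactly. Their poses are not given: they have to be found in the camera images.
- press: Fixed pressing board: cork mat 200 x 90 x 4 mm with two wooden bearers (24 x 48 mm, 14 mm high) across it at x = -55 and +55 mm; the bearers' tops are 18 mm above the table. Origin: centre of the mat's underside; x along its length. The panel lies on the bearers.
- panel: Loose small painting on a dark wooden panel, 180 x 64 x 14 mm (x, y, z), about 0.14 kg, painted on its upper face. Origin: centre of the unpainted underside; x along its length, z out of the painted face. It starts level on the bearers of the press, with both weights standing on it, one near each end.
- disc_weight: Loose round steel weight, 54 mm diameter, 38 mm high, about 0.5 kg. Origin: centre of its underside; z is its axis. Belongs in the round stall.
- bar_weight: Loose oblong steel weight, 80 x 32 x 38 mm (x, y, z), about 0.5 kg. Origin: centre of its underside; x along its length. Starts lying roughly across the panel. Belongs in the long stall, either way round.
- rack: Fixed base board of the rack, 130 x 312 x 12 mm; origin: centre of its underside; its front (-x) faces the robot. Three stalls stand on it at y = -88, 0, +88 mm, in any order. A 16 mm light bar runs along y above them, its axis at x = +4 mm, 215 mm above the table, on 12 mm posts at y = -147 and +147 mm: it is in the way of a tool coming straight down on the stalls.
- round_stall: Fixed wooden stall of the rack, 86 mm wide (y); origin under its middle, on the base board. Its face slopes up away from the robot (towards its +x) at 22 degrees to the level. It has a round pocket and a paper label with a black disc; empty.
- long_stall: Fixed wooden stall of the rack, 86 mm wide (y); origin under its middle, on the base board. Its face slopes up away from the robot (towards its +x) at 22 degrees to the level. It has an oblong pocket, long side up the slope, and a label with a black bar; empty.
- square_stall: Fixed wooden stall of the rack, 86 mm wide (y); origin under its middle, on the base board. Its face slopes up away from the robot (towards its +x) at 22 degrees to the level. It has a square pocket and a label with a black square; its own weight (46 x 46 x 38 mm, fixed) is already in it and stands 28 mm out of the sloping face.
- round_stall_floor (a point): Centre of the floor of the round pocket, 62 mm diameter, 10 mm deep with a 2 mm chamfer. x points up the slope, y across the stall, z out of the pocket square to the sloping face (22 degrees from vertical, towards the robot).
- long_stall_floor (a point): Centre of the floor of the oblong pocket, 88 (x) by 40 (y) mm, 10 mm deep with a 2 mm chamfer. x points up the slope, y across the stall, z out of the pocket square to the sloping face (22 degrees from vertical, towards the robot).
- easel: Fixed wooden desk easel; origin on the table under its middle; its front (-x) faces the robot. One mast, 32 mm wide, 168 mm long, rises away from the robot at 40 degrees to the level, with a ledge 110 mm wide across its foot that stands out 24 mm, square to the mast. Behind the mast nothing is wider than 24 mm, save its 12 mm high feet.
- easel_rest (a point): Point on the easel where the ledge's upper face meets the mast's front face, in the middle of its width. x points up along the mast, y across, z out of the mast's front face (40 degrees from vertical, towards the robot).  A panel rightly placed lies with its underside on the mast's face, its centre 90 mm up along x.
- varnish_jar: Bystander: closed jar, 54 mm diameter, 85 mm high, standing beyond the work; origin: centre of its base.
- water_cup: Bystander: white open cup, 72 mm across the rim, 75 mm high; origin: centre of its base.
- spatula: Bystander: spatula 170 mm long lying on the table along its x; origin: under its middle, at the table.

How it is judged:
By the outcome, as a careful person would: the job done as asked, in the order asked, and still so for the second after the job is handed in, with the robot touching nothing.
It also fails if it takes over 72 s, if anything falls off the work surface, if the arm or the gripper's body presses on something with over 40 N, if the wrist force passes 120 N, or if a joint passes its speed limit or range.

## Working session

There is one attempt and no reset: what is moved stays moved. The work goes in short steps, Python scripts to look and compute and a shell command to move; the robot and the scene stay as the last step left them, time stands still between calls to the robot, and variables do not carry over. Pictures are saved under pics/ and viewed, about 8 in all and at most 12, crops included, and the job is handed in when it is done.

```bash
ls; mkdir -p pics; python3 - <<'E'
from bench import *
import cv2,numpy as np
print(observe())
for c in ["scene","top"]:
    im=capture(c); cv2.imwrite(f"pics/{c}0.png",im[:,:,::-1])
    i=camera_info(c); print(c,i)
    for n in ["press","panel","disc_weight","bar_weight","rack","round_stall","long_stall","square_stall","round_stall_floor","long_stall_floor","easel","easel_rest","varnish_jar","water_cup","spatula"]:
        print(n,[(np.round(d["position"],1).tolist(),round(d["score"],2)) for d in landmark_of(n,c)[:2]])
E
```

```text
pics
{'t': 0.0, 'joint_positions': array([ 1.19581545e+00,  2.17752820e-01,  1.61490710e+00, -1.61917193e-05,
        1.31133292e+00, -1.12174223e-01]), 'dq': array([-0.00097671, -0.00092953, -0.00138358, -0.00137338, -0.0007301 ,
       -0.00121464]), 'joint_torque': array([ 2.48460674e-04, -3.96834505e+01, -3.03857625e+01, -1.66199852e-04,
        9.59422672e-03,  7.05598737e-06]), 'tcp_pos': array([162.03783433, 602.78759621, 229.98324041]), 'tcp_rot': array([-0.41154811, -3.11394889,  0.00366418]), 'contact_force': array([ 0.45439836, -0.07504698, -0.33251062]), 'ft_torque': array([ 0.00535565, -0.02469834, -0.03269327]), 'gripper_width': 85.49300097716164}
scene {'K': array([[412.84504978,   0.        , 317.45125199],
       [  0.        , 412.84504978, 200.29487767],
       [  0.        ,   0.        ,   1.        ]]), 'view': array([[ 6.56491183e-01,  7.54006547e-01,  2.22138122e-02,
        -3.73884757e+02],
       [-4.61019874e-01,  3.77739804e-01,  8.02977780e-01,
         2.26277739e+02],
       [ 5.97059462e-01, -5.37388842e-01,  5.95594855e-01,
        -1.36023756e+03],

[... 1230 characters left out ...]
0000e+00,  0.00000000e+00,  0.00000000e+00,
         1.00000000e+00]])}
press [([335.4, 254.2], 0.64)]
panel [([334.6, 252.3], 0.57)]
disc_weight [([312.8, 249.2], 0.57), ([299.5, 122.8], 0.23)]
bar_weight [([352.5, 249.8], 0.96)]
rack []
round_stall [([268.0, 185.5], 0.91)]
long_stall [([231.7, 181.7], 0.68)]
square_stall [([198.6, 175.6], 0.81), ([233.6, 178.6], 0.22)]
round_stall_floor [([264.9, 191.7], 0.55)]
long_stall_floor [([228.6, 185.1], 0.85), ([207.8, 275.6], 0.21)]
easel [([410.7, 181.7], 0.83)]
easel_rest [([410.7, 208.8], 0.9), ([335.5, 249.6], 0.66)]
varnish_jar [([299.6, 123.5], 0.92)]
water_cup [([209.5, 275.6], 0.61)]
spatula [([438.2, 263.6], 0.62), ([335.1, 251.1], 0.6)]
```

```bash
python3 - <<'E'
import cv2
a=cv2.imread("pics/top0.png")[80:320,160:480]; cv2.imwrite("pics/topc.png",cv2.resize(a,None,fx=2.5,fy=2.5,interpolation=cv2.INTER_CUBIC))
a=cv2.imread("pics/scene0.png")[90:330,150:470]; cv2.imwrite("pics/scenec.png",cv2.resize(a,None,fx=2.5,fy=2.5,interpolation=cv2.INTER_CUBIC))
E
```

```text
(no output)
```

View pics/topc.png

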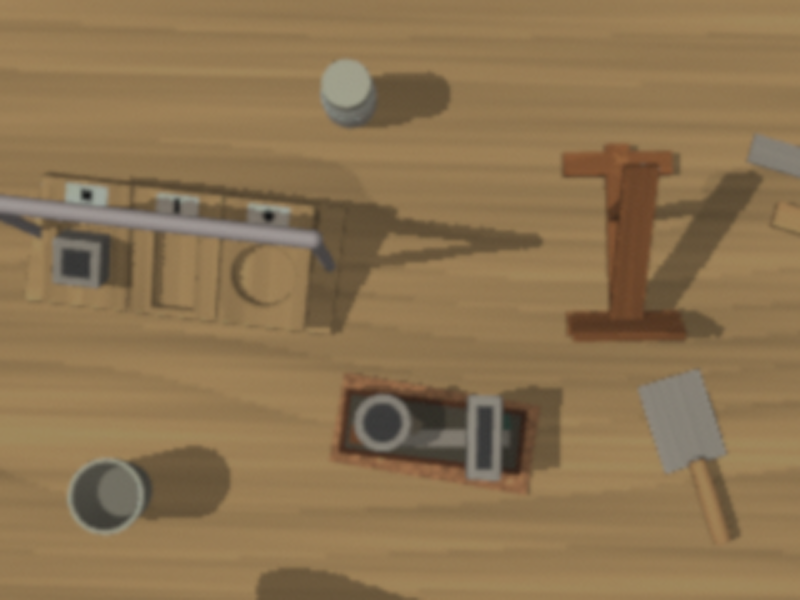

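View pics/scenec.png

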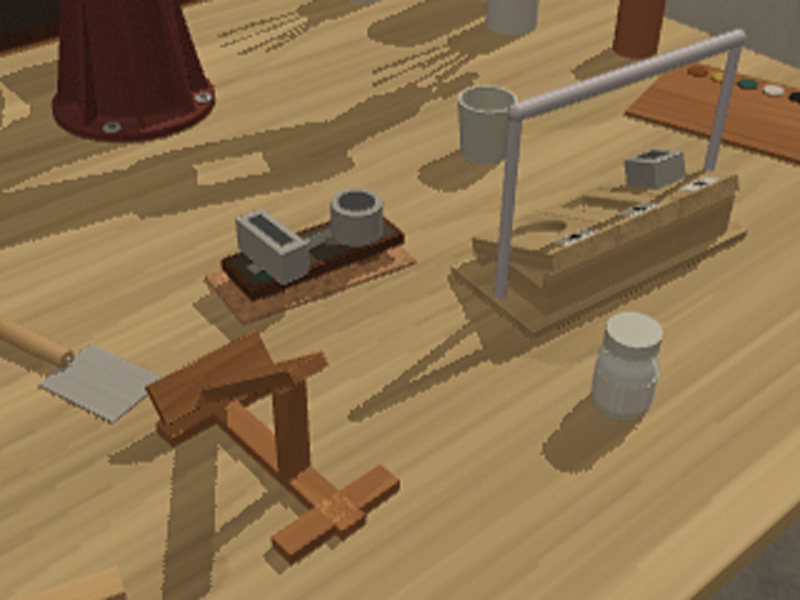

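Top view: the press sits at about (335,252) px, with the disc on its +y end and the bar on its −y end. The rack is at upper left, ordered square, long, round from +y to −y. The easel is at right, (411,195). The scene view agrees. Next I triangulate.

```bash
cat > h.py <<'E'
from bench import *
import numpy as np, cv2
from scipy.optimize import least_squares
from scipy.spatial.transform import Rotation as Ro
def proj(ci,P):
    v=ci["view"]; p=v[:3,:3]@np.asarray(P,float)+v[:3,3]; p=p*[1,-1,-1]
    q=ci["K"]@p; return q[:2]/q[2]
def on_plane(ci,px,z):
    v=ci["view"]; d=v[:3,:3].T@(np.linalg.inv(ci["K"])@[px[0],px[1],1]*np.array([1,-1,-1]))
    o=-v[:3,:3].T@v[:3,3]; return o+d*(z-o[2])/d[2]
def lm(n,c):
    r=landmark_of(n,c); return [(np.array(d["position"]),d["score"]) for d in r]
def plan(pos,R,n=None):
    """constant rows from measured pose to target pose"""
    s=observe(); p0=s["tcp_pos"]; R0=Ro.from_rotvec(s["tcp_rot"]); rel=R0.inv()*R
    p=R0.inv().apply(np.asarray(pos,float)-p0); rv=np.degrees(rel.as_rotvec())
    k=int(np.ceil(max(np.abs(rv).max()/6,1e-9)))
    n=n or max(1,k,int(np.ceil(np.abs(p).max()/28)))
    while 1:
        A=sum((Ro.from_rotvec(np.radians(rv/n)*i).as_matrix() for i in range(n)),np.zeros((3,3)))
        sh=np.linalg.solve(A,p)/30
        if np.abs(sh).max()<=1: break
        n+=1
    print("n",n,"row",np.round(sh,3),np.round(rv/n/6,3)," | tool-shift mm",p.round(1),"turn deg",rv.round(2))
def tilt_down(yaw,tilt):
    """tool y at yaw from world y; tool z down and leaning ahead (+x') by tilt deg"""
    c=np.radians(tilt); Z=np.array([np.sin(c),0,-np.cos(c)]); Y=np.array([0,1,0.]); X=np.cross(Y,Z)
    return Ro.from_euler("z",yaw,degrees=True)*Ro.from_matrix(np.c_[X,Y,Z])
def st():
    s=observe(); print("t",round(s["t"],2),"p",s["tcp_pos"].round(1),"z",Ro.from_rotvec(s["tcp_rot"]).as_matrix()[:,2].round(3),"y",Ro.from_rotvec(s["tcp_rot"]).as_matrix()[:,1].round(3),"F",s["contact_force"].round(1),"w",round(s["gripper_width"],1),"q",s["joint_positions"].round(2))
E
python3 - <<'E'
from h import *
import bench
print([x for x in dir(bench) if x[0]!="_"], globals().get("grasp_offset"))
obs={}
for c in ["scene","top"]:
    capture(c); ci=camera_info(c)
    for n in ["press","panel","disc_weight","bar_weight","rack","round_stall","long_stall","square_stall","round_stall_floor","long_stall_floor","easel","easel_rest","varnish_jar","water_cup","spatula"]:
        r=lm(n,c)
        if r: obs.setdefault(n,[]).append((ci,r[0][0]))
for n,o in obs.items():
    f=lambda P:np.concatenate([proj(ci,P)-px for ci,px in o])
    if len(o)==2:
        s=least_squares(f,[500,0,30]); print(n,s.x.round(1),round(np.sqrt(2*s.cost),2))
st(); print(camera_info("wrist"))
E
```

```text
['IKError', 'boxes_of', 'camera_info', 'capture', 'grasp_offset', 'job_done', 'landmark_of', 'observe'] 18.700000000000003
press [448.9 -42.6   1.5] 1.2
panel [451.1 -42.3  21.3] 2.86
disc_weight [456.8  10.1  32.5] 1.52
bar_weight [446.9 -84.7  30.5] 3.12
rack [629.3 148.2  33.8] 17.13
round_stall [614.1 124.9  15.7] 0.75
long_stall [622.1 216.3  15.2] 1.28
square_stall [630.1 304.6  11.4] 2.13
round_stall_floor [598.8 134.6  -3.3] 0.29
long_stall_floor [600.9 224.1  39.2] 1.0
easel [ 632.7 -223.9   -3.2] 0.15
easel_rest [ 566.4 -223.3   34.2] 2.94
varnish_jar [781.8  52.5   2. ] 1.99
water_cup [559.4 230.3 105.7] 49.01
spatula [ 430.3 -303.9    4.9] 1.75
t 3.2 p [162.4 603.6 231.3] z [-0.  0. -1.] y [0.26  0.966 0.   ] F [-0.6  0.4  0.6] w 85.5 q [ 1.2   0.22  1.61  0.    1.31 -0.11]
{'K': array([[342.54057677,   0.        , 322.64481895],
       [  0.        , 342.54057677, 202.9990497 ],
       [  0.        ,   0.        ,   1.        ]]), 'view': array([[ 2.58057321e-01,  9.66129239e-01, -8.44443303e-04,
        -6.24802173e+02],
       [-9.14782219e-01,  2.44060969e-01, -3.21881554e-01,
         4.24319867e+01],
       [-3.10773085e-01,  8.38363732e-02,  9.46779569e-01,
        -3.80683711e+02],
       [ 0.00000000e+00,  0.00000000e+00,  0.00000000e+00,
         1.00000000e+00]])}
```

```bash
python3 - <<'E'
from h import *
plan([440,-40,250],tilt_down(-6.5,0))
E
```

```text
n 20 row [-0.659 -0.966 -0.031] [ 0.    -0.    -0.071]  | tool-shift mm [-435.3 -549.3  -18.7] turn deg [ 0.   -0.   -8.56]
```

```bash
python3 -m pendant '-1 -.66 -.966 -.03 0 0 -.071;-1 -.66 -.966 -.03 0 0 -.071;-1 -.66 -.966 -.03 0 0 -.071;-1 -.66 -.966 -.03 0 0 -.071;-1 -.66 -.966 -.03 0 0 -.071;-1 -.66 -.966 -.03 0 0 -.071;-1 -.66 -.966 -.03 0 0 -.071;-1 -.66 -.966 -.03 0 0 -.071;-1 -.66 -.966 -.03 0 0 -.071;-1 -.66 -.966 -.03 0 0 -.071;-1 -.66 -.966 -.03 0 0 -.071;-1 -.66 -.966 -.03 0 0 -.071;-1 -.66 -.966 -.03 0 0 -.071;-1 -.66 -.966 -.03 0 0 -.071;-1 -.66 -.966 -.03 0 0 -.071;-1 -.66 -.966 -.03 0 0 -.071;-1 -.66 -.966 -.03 0 0 -.071;-1 -.66 -.966 -.03 0 0 -.071;-1 -.66 -.966 -.03 0 0 -.071;-1 -.66 -.966 -.03 0 0 -.071'
python3 - <<'E'
from h import *
st(); plan([440,-40,250],tilt_down(-6.5,0))
E
```

```text
t: 4.87
tcp_pos: [453.3, -61.1, 252.0]
tcp_rot: [0.146, 3.121, 0.011]
contact_force: [0.2, -0.3, 0.4]
gripper_width: 85.5
t 4.87 p [453.3 -61.1 252. ] z [ 0.017  0.006 -1.   ] y [0.093 0.996 0.008] F [ 0.2 -0.3  0.4] w 85.5 q [-0.3  -0.18  1.98  0.01  1.33 -1.78]
n 1 row [0.509 0.659 0.064] [0.078 0.157 0.19 ]  | tool-shift mm [15.3 19.8  1.9] turn deg [0.47 0.94 1.14]
```

```bash
python3 -m pendant '-1 .4 .55 .06 .08 .16 .19;-1 0 0 0 0 0 0'
python3 - <<'E'
from h import *
st(); ci=camera_info("wrist"); im=capture("wrist"); cv2.imwrite("pics/w1.png",im[:,:,::-1])
np.savez("w1.npz",K=ci["K"],view=ci["view"])
for n in ["panel","disc_weight","bar_weight","press","round_stall_floor","easel_rest"]:
    print(n,[(p.round(1),round(s,2)) for p,s in lm(n,"wrist")[:2]])
E
```

```text
t: 5.03
tcp_pos: [445.9, -52.5, 250.8]
tcp_rot: [0.202, 3.134, -0.006]
contact_force: [-0.9, 0.3, -0.0]
gripper_width: 85.7
t 5.03 p [445.9 -52.5 250.8] z [ 0.001 -0.004 -1.   ] y [ 0.128  0.992 -0.004] F [-0.9  0.3 -0. ] w 85.7 q [-0.27 -0.19  1.99 -0.    1.34 -1.71]
panel [(array([338.7, 166.8]), 0.79)]
disc_weight [(array([382.4, 170.7]), 0.56)]
bar_weight [(array([295.3, 171.5]), 0.68)]
press []
round_stall_floor [(array([500. , 278.8]), 0.91), (array([216.5, 312.2]), 0.34)]
easel_rest [(array([194.2, 282.6]), 0.57)]
```

View pics/w1.png

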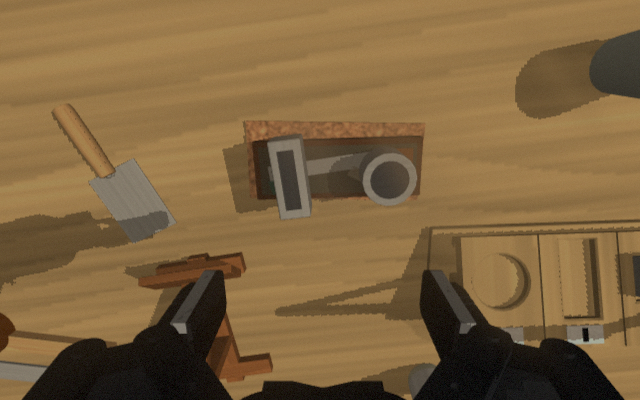

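Wrist view: disc top centred at about (389,178), bar top corners at (268,142), (300,137), (311,215), (279,219), and press mat corners at (245,121) and (425,123). The round pocket is at (500,280) and the long pocket at (578,278).

```bash
python3 - <<'E'
from h import *
f=np.load("w1.npz"); ci={"K":f["K"],"view":f["view"]}
im=cv2.imread("pics/w1.png"); g=cv2.cvtColor(im,cv2.COLOR_BGR2GRAY)
c=cv2.HoughCircles(cv2.GaussianBlur(g[130:230,340:440],(3,3),0),cv2.HOUGH_GRADIENT,1,30,param1=80,param2=12,minRadius=20,maxRadius=34)
print(c)
if c is not None:
    for x,y,r in c[0][:2]: print("disc",on_plane(ci,(x+340,y+130),70).round(1), r)
print("disc eye",on_plane(ci,(389,178),70).round(1))
b=np.array([on_plane(ci,p,70)[:2] for p in [(268,142),(300,137),(311,215),(279,219)]]); print("bar",b.round(1).tolist(),b.mean(0))
print("bar long dir deg",np.degrees(np.arctan2(*(b[2]+b[3]-b[0]-b[1])[::-1])), "short",np.linalg.norm(b[1]-b[0]),"long",np.linalg.norm(b[3]-b[0]))
m=[on_plane(ci,p,4)[:2] for p in [(245,121),(425,123)]]; d=m[1]-m[0];print("mat",m,np.linalg.norm(d),"yaw",-np.degrees(np.arctan2(d[0],d[1])))
for p in [(423,135),(418,197),(257,199),(257,141)]: print("panel",on_plane(ci,p,32).round(1))
big=cv2.resize(im[110:230,230:440],None,fx=3.8,fy=3.8,interpolation=cv2.INTER_CUBIC);cv2.imwrite("pics/w1c.png",cv2.convertScaleAbs(big,alpha=1.8))
E
```

```text
[[[50.5 50.5 27.7]]]
disc [457.6  11.9  70. ] 27.7
disc eye [454.9  10.6  70. ]
bar [[405.8, -99.9], [405.0, -69.4], [483.5, -69.9], [483.8, -102.6]] [444.52001386 -85.43032049]
bar long dir deg -1.184178117695494 short 30.54238337438714 long 78.03038429749547
mat [array([ 388.44599195, -133.10093041]), array([415.75880145,  64.83543252])] 199.81189487361982 yaw -7.856506750564073
panel [424.   54.8  32. ]
panel [491.4  47.1  32. ]
panel [ 471.4 -130.1   32. ]
panel [ 408.4 -118.1   32. ]
```

View pics/w1c.png

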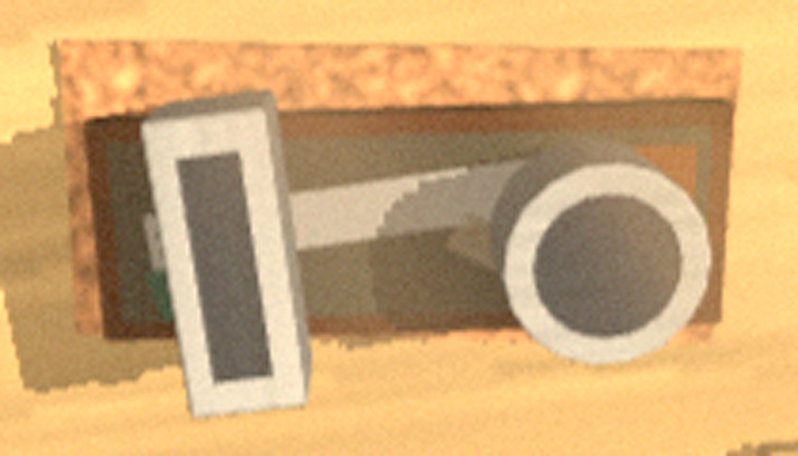

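Disc at about (457,11.5), bar at (445,−85.5) with yaw about 0°, press yaw about −7.5°. Now for the disc.

```bash
python3 - <<'E'
from h import *
plan([457,11.5,110],tilt_down(-6.5,0)); plan([457,11.5,110],tilt_down(-6.5,0),6)
E
```

```text
n 6 row [-0.013  0.357  0.786] [-0.009  0.009 -0.015]  | tool-shift mm [ -1.8  64.5 141.3] turn deg [-0.32  0.31 -0.54]
n 6 row [-0.013  0.357  0.786] [-0.009  0.009 -0.015]  | tool-shift mm [ -1.8  64.5 141.3] turn deg [-0.32  0.31 -0.54]
```

```bash
python3 -m pendant '-1 0 .36 .78 0 0 0;-1 0 .36 .78 0 0 0;-1 0 .36 .78 0 0 0;-1 0 .36 .78 0 0 0;-1 0 .36 .78 0 0 0;-1 0 .36 .78 -.05 .05 -.09;-1 0 0 0 0 0 0;-1 0 0 0 0 0 0'
python3 - <<'E'
from h import *
st(); plan([457,11.5,44.5],tilt_down(-6.5,0),4)
ci=camera_info("wrist");print(proj(ci,[457,11.5,70]).round(1)); capture("wrist"); 
for n in ["disc_weight","bar_weight"]:
    for p,s in lm(n,"wrist")[:1]: print(n,p,s,on_plane(ci,p,32).round(1))
E
```

```text
t: 6.05
tcp_pos: [459.1, 17.2, 110.7]
tcp_rot: [0.162, 3.124, -0.006]
contact_force: [0.3, 0.4, 0.2]
gripper_width: 85.4
t 6.05 p [459.1  17.2 110.7] z [ 0.013 -0.004 -1.   ] y [ 0.103  0.995 -0.003] F [0.3 0.4 0.2] w 85.4 q [-0.11 -0.    2.1  -0.    1.03 -1.58]
n 4 row [ 0.017 -0.048  0.551] [-0.007  0.032  0.023]  | tool-shift mm [ 2.4 -5.7 66.2] turn deg [-0.17  0.76  0.56]
[312.7 234.3]
disc_weight [313.1 213.4] 0.68 [458.6  10.4  32. ]
bar_weight [171.6 209.1] 0.69 [445.8 -85.9  32. ]
```

```bash
python3 -m pendant '-1 .04 -.2 .3 -.03 .13 .09;-1 0 0 .6 0 0 0;-1 0 0 .6 0 0 0;-1 0 0 .5 0 0 0;-1 0 0 0.2 0 0 0;-1 0 0 0 0 0 0'
python3 - <<'E'
from h import *
st(); plan([457.5,11.3,44.5],tilt_down(-6.5,0),1)
E
```

```text
t: 6.7
tcp_pos: [468.5, 4.4, 52.5]
tcp_rot: [0.188, 3.114, -0.004]
contact_force: [-0.3, -0.2, 0.8]
gripper_width: 85.5
t 6.7 p [468.5   4.4  52.5] z [ 0.022 -0.004 -1.   ] y [ 0.12   0.993 -0.001] F [-0.3 -0.2  0.8] w 85.5 q [-0.14  0.11  2.11 -0.    0.89 -1.59]
n 1 row [0.397 0.184 0.257] [-0.014  0.214 -0.066]  | tool-shift mm [11.9  5.5  7.7] turn deg [-0.08  1.29 -0.4 ]
```

```bash
python3 -m pendant '-1 .4 .18 .1 0 .2 -.06;-1 0 0 0 0 0 0'
python3 - <<'E'
from h import *
st();  plan([457.5,11.3,44.5],tilt_down(-6.5,0),1)
E
```

```text
t: 6.87
tcp_pos: [457.4, 10.5, 50.2]
tcp_rot: [0.182, 3.136, -0.002]
contact_force: [-0.3, 0.5, -1.3]
gripper_width: 85.7
t 6.87 p [457.4  10.5  50.2] z [ 0.001 -0.002 -1.   ] y [ 0.115  0.993 -0.001] F [-0.3  0.5 -1.3] w 85.7 q [-0.13  0.11  2.12 -0.    0.91 -1.58]
n 1 row [0.001 0.026 0.188] [-0.014  0.008 -0.022]  | tool-shift mm [0.  0.8 5.7] turn deg [-0.08  0.05 -0.13]
```

```bash
python3 -m pendant '-1 0 0 .19 0 0 0;1 0 0 0 0 0 0;1 0 0 0 0 0 0;1 0 0 0 0 0 0;1 0 0 0 0 0 0;1 0 0 0 0 0 0;1 0 0 0 0 0 0'
python3 - <<'E'
from h import *
st()
E
```

```text
t: 7.45
tcp_pos: [459.6, 10.8, 47.0]
tcp_rot: [0.18, 3.13, -0.003]
contact_force: [0.0, -0.5, -0.8]
gripper_width: 51.8
t 7.45 p [459.6  10.8  47. ] z [ 0.006 -0.002 -1.   ] y [ 0.114  0.993 -0.001] F [ 0.  -0.5 -0.8] w 51.8 q [-0.13  0.12  2.12 -0.    0.89 -1.58]
```

```bash
python3 -m pendant '1 0 0 -.3 0 0 0;1 0 0 -.6 0 0 0;1 0 0 -.8 0 0 0;1 0 0 -.8 0 0 0;1 0 0 -.8 0 0 0;1 0 0 0 0 0 0'
python3 - <<'E'
from h import *
st(); im=capture("wrist"); cv2.imwrite("pics/w2.png",im[:,:,::-1])
E
```

```text
t: 7.95
tcp_pos: [451.2, 12.0, 144.8]
tcp_rot: [-0.179, -3.125, 0.001]
contact_force: [2.0, -0.2, -3.5]
gripper_width: 51.9
t 7.95 p [451.2  12.  144.8] z [-0.012  0.    -1.   ] y [ 0.114  0.993 -0.001] F [ 2.  -0.2 -3.5] w 51.9 q [-0.13 -0.06  2.08 -0.    1.13 -1.58]
```

View pics/w2.png

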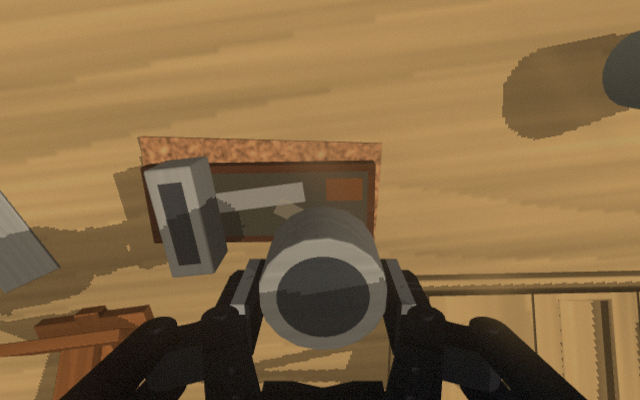

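Disc is held cleanly at (323,300). Next I stage in front of the round stall with a 22° lean, then look closely.

```bash
python3 - <<'E'
from h import *
f=np.load("w1.npz"); ci={"K":f["K"],"view":f["view"]}; ct=camera_info("top"); cs=camera_info("scene")
for z in (34,40,46): print(z,on_plane(ci,(500,278.8),z).round(1),on_plane(ct,(264.9,191.7),z).round(1),on_plane(cs,(362.8,181.9),z).round(1),"long",on_plane(ci,(578,278),z).round(1),on_plane(ct,(228.6,185.1),z).round(1),on_plane(cs,(388.7,174),z).round(1))
R=tilt_down(-5.5,22); z=R.apply([0,0,1]); print(z)
tgt=np.array([595,134,40])-z*150; print(tgt); plan(tgt,R)
E
```

```text
34 [605.9 139.9  34. ] [591.9 135.2  34. ] [572.  154.4  34. ] long [616.3 231.9  34. ] [606.  225.7  34. ] [589.8 236.5  34. ]
40 [601.8 136.8  40. ] [591.3 134.4  40. ] [577.9 147.5  40. ] long [612.  227.3  40. ] [605.3 224.5  40. ] [595.5 228.9  40. ]
46 [597.8 133.8  46. ] [590.8 133.6  46. ] [583.8 140.7  46. ] long [607.8 222.8  46. ] [604.7 223.3  46. ] [601.2 221.2  46. ]
[ 0.37288198 -0.03590445 -0.92718385]
[539.06770315 139.38566763 179.07757819]
n 5 row [-0.535  0.907 -0.17 ] [-0.009 -0.763 -0.035]  | tool-shift mm [-73.7 136.6 -37.9] turn deg [ -0.26 -22.88  -1.04]
```

```bash
python3 -m pendant '1 -.45 .75 -.3 0 -.65 -.03;1 -.45 .75 -.3 0 -.65 -.03;1 -.45 .75 -.2 0 -.65 -.03;1 -.45 .75 -.1 0 -.65 -.03;1 -.45 .75 0 0 -.65 -.03;1 -.4 .5 0 0 -.3 0;1 0 0 0 0 0 0;1 0 0 0 0 0 0'
python3 - <<'E'
from h import *
st(); ci=camera_info("wrist"); im=capture("wrist"); cv2.imwrite("pics/w3.png",im[:,:,::-1]); np.savez("w3.npz",K=ci["K"],view=ci["view"])
for n in ["round_stall_floor","long_stall_floor","round_stall","long_stall","square_stall"]:
    for p,s in lm(n,"wrist")[:1]: print(n,p,s,on_plane(ci,p,48 if "floor" in n else 12).round(1))
print(proj(ci,[595,133,48]))
E
```

```text
t: 8.67
tcp_pos: [527.4, 133.8, 161.4]
tcp_rot: [0.14, 2.802, -0.036]
contact_force: [-0.6, 0.3, -5.1]
gripper_width: 52.1
t 8.67 p [527.4 133.8 161.4] z [ 0.328 -0.042 -0.944] y [ 0.101  0.995 -0.009] F [-0.6  0.3 -5.1] w 52.1 q [ 0.17 -0.06  2.09 -0.14  0.8  -1.22]
round_stall [329.3 211.9] 0.96 [613.1 130.5  12. ]
long_stall [421.9 207.8] 0.59 [616.1 219.1  12. ]
square_stall [511.5 209.7] 0.75 [626.3 304.5  12. ]
[330.66055269 222.27419033]
```

View pics/w3.png

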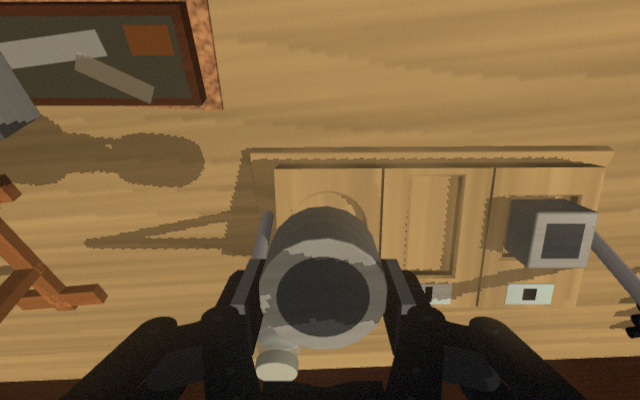

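```bash
python3 - <<'E'
from h import *
im=cv2.imread("pics/w3.png"); f=np.load("w3.npz"); ci={"K":f["K"],"view":f["view"]}
cv2.imwrite("pics/w3c.png",cv2.convertScaleAbs(cv2.resize(im[135:320,235:635],None,fx=2,fy=2,interpolation=cv2.INTER_CUBIC),alpha=1.4))
for z in (0,12):
    a,b=on_plane(ci,(250,150),z),on_plane(ci,(612,148),z); print(z,a.round(1),b.round(1),np.linalg.norm(a-b).round(1),np.degrees(np.arctan2(a[0]-b[0],b[1]-a[1])))
E
```

```text
0 [545.4  65.7   0. ] [573.3 382.4   0. ] 317.9 -5.030446887791892
12 [539.   69.4  12. ] [565.7 371.9  12. ] 303.7 -5.030446887791886
```

View pics/w3c.png

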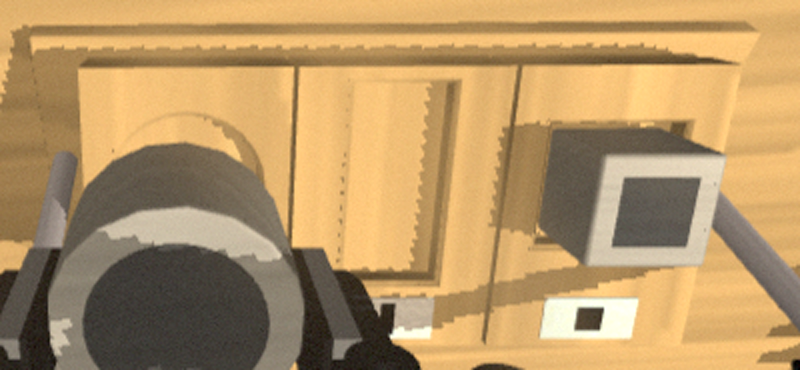

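```bash
cat > fitrack.py <<'E'
from h import *
f=np.load("w3.npz"); c3={"K":f["K"],"view":f["view"]}; f=np.load("w1.npz"); c1={"K":f["K"],"view":f["view"]}; ct=camera_info("top"); cs=camera_info("scene")
# (camera, px, stall y, local (x,y,z) in floor frame, weight)
O=[(c3,(329,191),-88,(-33,0,10),1),(c3,(298,210),-88,(0,-33,10),.3),
 (c3,(437.5,175),0,(-46,0,10),1),(c3,(430,276.5),0,(46,0,10),1),(c3,(463,220),0,(0,22,10),1),(c3,(408,220),0,(0,-22,10),1),
 (ct,(264.9,191.7),-88,(0,0,0),1.5),(ct,(228.6,185.1),0,(0,0,0),1.5),(cs,(388.7,174),0,(0,0,0),.7),(c1,(500,278.8),-88,(0,0,0),.7)]
def frame(p):
    Rz=Ro.from_euler("z",p[3],degrees=True); return Rz, Rz*Ro.from_euler("y",-22,degrees=True)
def pt(p,sy,l):
    Rz,Rs=frame(p); return np.array(p[:3])+Rz.apply([0,sy,0])+Rs.apply(l)
def res(p): return np.concatenate([w*(proj(c,pt(p,sy,l))-px) for c,px,sy,l,w in O]+[[(p[3]+5.1)*2]])
s=least_squares(res,[604,222,48,-5],loss="soft_l1"); 
if __name__=="__main__":
    print(s.x.round(1)); print(res(s.x).round(1).reshape(-1)[:20].reshape(-1,2).tolist()); print("round floor",pt(s.x,-88,(0,0,0)).round(1))
    print(frame(s.x)[1].as_matrix().round(3))
E
python3 fitrack.py
```

```text
[604.2 219.2  46.2  -4.9]
[[-0.0, -3.1], [-2.5, 5.0], [2.6, -3.7], [1.0, -0.4], [-1.0, 6.0], [0.7, 6.2], [1.4, -3.6], [2.5, 0.3], [0.3, 0.5], [-1.3, -0.4]]
round floor [596.7 131.5  46.2]
[[ 0.924  0.086 -0.373]
 [-0.08   0.996  0.032]
 [ 0.375 -0.     0.927]]
```

```bash
cat >> h.py <<'E'
def slot(floor,off_n,dx=0,yaw=-5,tilt=22,n=None):
    R=tilt_down(yaw,tilt); plan(np.array(floor)-R.apply([0,0,1])*off_n-R.apply([dx,0,0]),R,n)
E
python3 - <<'E'
from h import *
st(); slot([596.7,131.5,46.2],55,1.5)
E
```

```text
t 8.97 p [530.1 132.6 164.4] z [ 0.334 -0.042 -0.942] y [ 0.104  0.995 -0.007] F [ 0.3  0.  -4.2] w 52.0 q [ 0.17 -0.06  2.08 -0.14  0.8  -1.22]
n 3 row [-0.233  0.062  0.876] [-0.04  -0.132 -0.042]  | tool-shift mm [-22.    6.   78.5] turn deg [-0.73 -2.37 -0.76]
```

```bash
python3 -m pendant '1 -.24 .06 .6 -.06 -.2 -.06;1 -.24 .06 .6 -.05 -.2 -.06;1 -.24 .06 .6 0 0 0;1 0 0 .5 0 0 0;1 0 0 0 0 0 0;1 0 0 0 0 0 0'
python3 - <<'E'
from h import *
st(); slot([596.7,131.5,46.2],55,1.5,n=1)
E
```

```text
t: 9.47
tcp_pos: [580.2, 129.6, 109.3]
tcp_rot: [0.129, 2.747, -0.025]
contact_force: [0.6, 0.9, -3.5]
gripper_width: 52.1
t 9.47 p [580.2 129.6 109.3] z [ 0.38  -0.036 -0.924] y [0.094 0.996 0.   ] F [ 0.6  0.9 -3.5] w 52.1 q [ 0.15  0.1   2.05 -0.16  0.62 -1.22]
n 1 row [0.239 0.11  0.318] [-0.022  0.071 -0.062]  | tool-shift mm [7.2 3.3 9.5] turn deg [-0.13  0.43 -0.37]
```

```bash
python3 -m pendant '1 .24 .11 .2 -.02 .07 -.06;1 .05 0 .3 0 0 0;1 0.05 0 .2 0 0 0;1 0 0 0 0 0 0;1 0 0 0 0 0 0'
python3 - <<'E'
from h import *
st(); slot([596.7,131.5,46.2],15,1.5,n=1)
E
```

```text
t: 9.88
tcp_pos: [579.4, 132.8, 86.5]
tcp_rot: [0.121, 2.753, -0.023]
contact_force: [-0.1, 0.1, -4.5]
gripper_width: 51.9
t 9.88 p [579.4 132.8  86.5] z [ 0.375 -0.033 -0.926] y [0.088 0.996 0.   ] F [-0.1  0.1 -4.5] w 51.9 q [ 0.15  0.14  2.05 -0.17  0.58 -1.21]
n 1 row [-0.082  0.006  0.963] [ 0.002  0.021 -0.008]  | tool-shift mm [-2.5  0.2 28.9] turn deg [ 0.01  0.12 -0.05]
```

```bash
python3 -m pendant '1 -.02 0 .3 0 0 0;1 0 0 .25 0 0 0;1 0 0 .1 0 0 0;1 0 0 0 0 0 0'
python3 - <<'E'
from h import *
st(); slot([596.7,131.5,46.2],15,1.5,n=1)
E
```

```text
t: 10.22
tcp_pos: [588.7, 132.5, 68.1]
tcp_rot: [0.12, 2.751, -0.022]
contact_force: [-0.5, -1.2, -4.9]
gripper_width: 51.9
t 10.22 p [588.7 132.5  68.1] z [ 0.377 -0.032 -0.926] y [0.087 0.996 0.001] F [-0.5 -1.2 -4.9] w 51.9 q [ 0.15  0.19  2.04 -0.17  0.54 -1.2 ]
n 1 row [-0.025 -0.011  0.277] [ 0.008  0.041 -0.004]  | tool-shift mm [-0.7 -0.3  8.3] turn deg [ 0.05  0.25 -0.03]
```

```bash
python3 -m pendant '1 0 0 .12 0 0 0;1 0 0 .1 0 0 0;1 0 0 .05 0 0 0;1 0 0 0 0 0 0'
python3 - <<'E'
from h import *
st(); slot([596.7,131.5,46.2],15,1.5,n=1)
E
```

```text
t: 10.55
tcp_pos: [592.3, 132.3, 60.3]
tcp_rot: [0.121, 2.752, -0.023]
contact_force: [-3.0, 0.8, -0.9]
gripper_width: 51.8
t 10.55 p [592.3 132.3  60.3] z [ 0.377 -0.032 -0.926] y [0.087 0.996 0.001] F [-3.   0.8 -0.9] w 51.8 q [ 0.15  0.21  2.03 -0.18  0.52 -1.2 ]
n 1 row [-0.012 -0.014 -0.009] [ 0.005  0.035 -0.005]  | tool-shift mm [-0.4 -0.4 -0.3] turn deg [ 0.03  0.21 -0.03]
```

```bash
python3 -m pendant '1 0 0 .06 0 0 0;1 0 0 .04 0 0 0'
python3 - <<'E'
from h import *
st(); slot([596.7,131.5,46.2],15,1.5,n=1)
E
```

```text
t: 10.72
tcp_pos: [592.3, 132.3, 60.2]
tcp_rot: [0.121, 2.755, -0.025]
contact_force: [-8.8, -1.1, 5.2]
gripper_width: 51.6
t 10.72 p [592.3 132.3  60.2] z [ 0.373 -0.034 -0.927] y [ 0.088  0.996 -0.001] F [-8.8 -1.1  5.2] w 51.6 q [ 0.15  0.21  2.03 -0.18  0.53 -1.2 ]
n 1 row [-0.014 -0.015 -0.011] [-0.013  0.001 -0.003]  | tool-shift mm [-0.4 -0.4 -0.3] turn deg [-0.08  0.01 -0.02]
```

```bash
python3 -m pendant '-.7 0 0 0 0 0 0;-.7 0 0 0 0 0 0;-.7 0 0 0 0 0 0;-.7 0 0 -.15 0 0 0;-.7 0 0 -.5 0 0 0;-.7 0 0 -.9 0 0 0;-.7 0 0 -.9 0 0 0;-.7 0 0 -.9 0 0 0;-.7 .3 -.4 -.5 0 0 0;-.7 .3 -.4 0 0 0 0;-.7 .3 -.4 0 0 0 0;-.7 0 0 0 0 0 0'
python3 - <<'E'
from h import *
st(); ci=camera_info("wrist"); im=capture("wrist"); cv2.imwrite("pics/w4.png",im[:,:,::-1]); np.savez("w4.npz",K=ci["K"],view=ci["view"])
R=tilt_down(-4.9,22);n=-R.apply([0,0,1]); T=np.array([596.7,131.5,46.2])+n*38; X=Ro.from_euler("z",-4.9,degrees=True)*Ro.from_euler("y",-22,degrees=True)
print([proj(ci,T+X.apply(o)).round(0) for o in ([0,0,0],[27,0,0],[-27,0,0],[0,27,0],[0,-27,0])])
E
```

```text
t: 11.72
tcp_pos: [530.1, 103.9, 175.6]
tcp_rot: [0.117, 2.722, -0.016]
contact_force: [0.4, -0.1, -0.4]
gripper_width: 72.6
t 11.72 p [530.1 103.9 175.6] z [ 0.405 -0.028 -0.914] y [0.084 0.996 0.006] F [ 0.4 -0.1 -0.4] w 72.6 q [ 0.1  -0.14  2.15 -0.11  0.73 -1.32]
[array([364., 211.]), array([363., 242.]), array([366., 177.]), array([399., 211.]), array([330., 211.])]
```

View pics/w4.png

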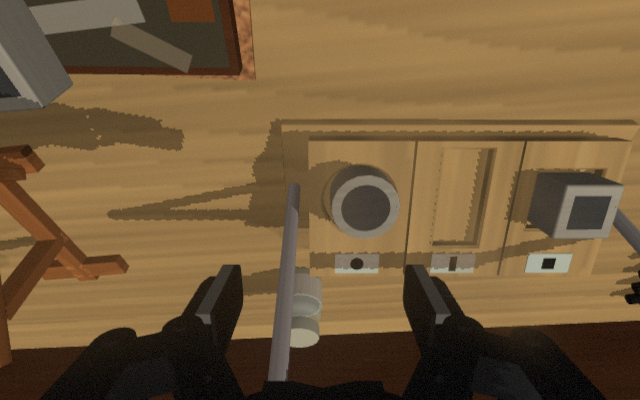

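```bash
python3 - <<'E'
from h import *
f=np.load("w4.npz"); c={"K":f["K"],"view":f["view"]}
X=Ro.from_euler("z",-4.9,degrees=True)*Ro.from_euler("y",-22,degrees=True)
for l in ([0,0,10],[-46,0,10],[46,0,10],[0,22,10],[0,-22,10]): print(proj(c,np.array([604.2,219.2,46.2])+X.apply(l)).round(0))
plan([443,-84,130],tilt_down(-.5,0)); 
E
```

```text
[464. 198.]
[472. 144.]
[456. 246.]
[490. 198.]
[438. 198.]
n 7 row [ 0.419 -0.918  0.126] [-0.012  0.573 -0.104]  | tool-shift mm [  84.4 -195.5   11.7] turn deg [-0.5  24.05 -4.36]
```

Disc is seated, with its top at (364,203). It stands out of the face about as far as the fixed square weight does. The long pocket matches the prediction to within 2 px. Now the bar.

```bash
python3 -m pendant '-.7 .4 -.87 .1 0 .57 -.1;-.7 .4 -.87 .1 0 .57 -.1;-.7 .4 -.87 .1 0 .57 -.1;-.7 .4 -.87 .1 0 .57 -.1;-.7 .4 -.87 .1 0 .57 -.1;-.7 .4 -.87 .1 0 .57 -.1;-.7 .4 -.7 .1 0 .57 -.1;-.7 0 0 0 0 0 0;-.7 0 0 0 0 0 0'
python3 - <<'E'
from h import *
st(); plan([445,-85.5,110],tilt_down(-.5,0),1)
ci=camera_info("wrist"); im=capture("wrist"); cv2.imwrite("pics/w5.png",im[:,:,::-1])
print([proj(ci,[445+a,-85.5+b,70]).round(0) for a in(-40,40) for b in (-16,16)])
for p,s in lm("bar_weight","wrist")[:1]: print(p,s,on_plane(ci,p,32).round(1))
E
```

```text
t: 12.52
tcp_pos: [453.9, -74.2, 141.3]
tcp_rot: [0.008, 3.139, -0.011]
contact_force: [-0.2, 0.1, -0.2]
gripper_width: 72.5
t 12.52 p [453.9 -74.2 141.3] z [ 0.003 -0.007 -1.   ] y [ 0.005  1.    -0.007] F [-0.2  0.1 -0.2] w 72.5 q [-0.31 -0.04  2.07 -0.01  1.11 -1.87]
n 2 row [ 0.149 -0.187  0.523] [-0.033  0.014  0.018]  | tool-shift mm [  9.  -11.1  31.4] turn deg [-0.4   0.17  0.22]
[array([279., 145.]), array([331., 145.]), array([284., 259.]), array([330., 260.])]
[308.9 190. ] 0.75 [445.8 -85.4  32. ]
```

View pics/w5.png

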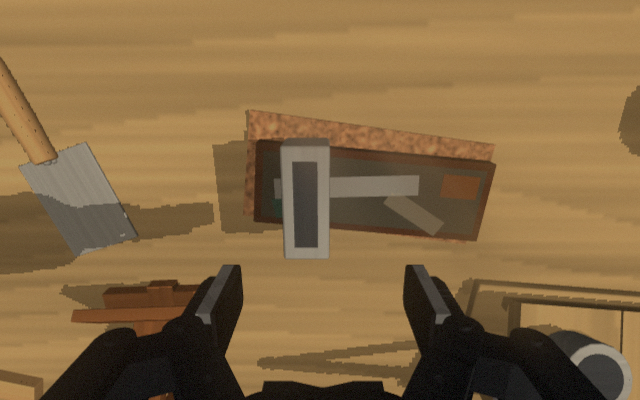

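Bar top spans (281–330, 145–259), matching the prediction, and its yaw is about 0°. Descending.

```bash
python3 -m pendant '-.7 .2 -.2 .4 -.04 0 0;-.7 .2 -.17 .6 0 0 0;-.7 .1 0 .6 0 0.05 0;-.7 .1 0 .5 0 0.05 0;-.7 0 0 0.2 0 0 0;-.7 0 0 0 0 0 0'
python3 - <<'E'
from h import *
st(); plan([445,-85.5,45],tilt_down(-.5,0),1)
E
```

```text
t: 13.12
tcp_pos: [440.7, -78.9, 73.3]
tcp_rot: [-0.009, 3.136, -0.006]
contact_force: [-1.5, 0.5, -0.3]
gripper_width: 72.5
t 13.12 p [440.7 -78.9  73.3] z [ 0.006 -0.004 -1.   ] y [-0.006  1.    -0.004] F [-1.5  0.5 -0.3] w 72.5 q [-0.33  0.04  2.14 -0.    0.95 -1.91]
n 1 row [-0.137 -0.218  0.945] [-0.036  0.057  0.139]  | tool-shift mm [-4.1 -6.5 28.3] turn deg [-0.21  0.34  0.83]
```

```bash
python3 -m pendant '-.7 -.14 -.22 .25 0 0.05 .1;-.7 0 0 .4 0 0.05 0;-.7 0 0 .2 0 0 0;-.7 0 0 0.05 0 0 0;-.7 0 0 0 0 0 0'
python3 - <<'E'
from h import *
st(); plan([445,-85.5,45],tilt_down(-.5,0),1)
E
```

```text
t: 13.53
tcp_pos: [447.8, -82.9, 47.2]
tcp_rot: [0.0, 3.141, -0.007]
contact_force: [0.6, 0.1, 0.2]
gripper_width: 72.8
t 13.53 p [447.8 -82.9  47.2] z [ 0.    -0.004 -1.   ] y [ 0.     1.    -0.004] F [0.6 0.1 0.2] w 72.8 q [-0.33  0.11  2.13 -0.    0.9  -1.9 ]
n 1 row [ 0.095 -0.087  0.072] [-0.04   0.005  0.081]  | tool-shift mm [ 2.9 -2.6  2.2] turn deg [-0.24  0.03  0.49]
```

```bash
python3 -m pendant '-.7 .1 -.09 .04 -.04 0 .08;1 0 0 0.02 0 0 0;1 0 0 0 0 0 0;1 0 0 0 0 0 0;1 0 0 0 0 0 0;1 0 0 0 0 0 0;1 0 0 0 0 0 0;1 0 0 0 0 0 0'
python3 - <<'E'
from h import *
st()
E
```

```text
t: 14.2
tcp_pos: [445.4, -85.9, 46.7]
tcp_rot: [0.015, 3.138, -0.0]
contact_force: [-0.2, 0.6, -1.4]
gripper_width: 30.9
t 14.2 p [445.4 -85.9  46.7] z [ 0.004 -0.    -1.   ] y [ 0.009  1.    -0.   ] F [-0.2  0.6 -1.4] w 30.9 q [-0.35  0.11  2.14  0.    0.9  -1.91]
```

```bash
python3 -m pendant '1 0 0 -.3 0 0 0;1 0 0 -.6 0 0 0;1 0 0 -.9 0 0 0;1 0 0 -.9 0 0 0;1 0 0 -.9 0 0 0;1 0 0 -.5 0 0 0;1 0 0 0 0 0 0'
python3 - <<'E'
from h import *
st(); slot([604.2,219.2,46.2],115,0)
E
```

```text
t: 14.78
tcp_pos: [434.4, -81.9, 167.2]
tcp_rot: [-0.015, -3.12, -0.014]
contact_force: [1.6, -0.9, -5.5]
gripper_width: 31.1
t 14.78 p [434.4 -81.9 167.2] z [-0.021  0.009 -1.   ] y [0.01  1.    0.009] F [ 1.6 -0.9 -5.5] w 31.1 q [-0.35 -0.1   2.07  0.    1.19 -1.91]
n 11 row [-0.333  0.94   0.101] [ 0.02  -0.352  0.065]  | tool-shift mm [-124.3  305.9   14.4] turn deg [  1.3  -23.24   4.32]
```

```bash
python3 -m pendant '1 -.3 .9 .05 .02 -.35 .065;1 -.3 .9 .05 .02 -.35 .065;1 -.3 .9 .05 .02 -.35 .065;1 -.3 .9 .05 .02 -.35 .065;1 -.3 .9 .05 .02 -.35 .065;1 -.3 .9 .05 .02 -.35 .065;1 -.3 .9 .05 .02 -.35 .065;1 -.3 .9 .05 .02 -.35 .065;1 -.3 .9 .05 .02 -.35 .065;1 -.3 .9 .05 .02 -.35 .065;1 -.2 .6 .0 .02 -.3 .065;1 0 0 0 0 0 0;1 0 0 0 0 0 0'
python3 - <<'E'
from h import *
st(); slot([604.2,219.2,46.2],60,0)
E
```

```text
t: 15.87
tcp_pos: [523.7, 210.2, 139.3]
tcp_rot: [0.132, 2.798, -0.04]
contact_force: [-1.2, -1.5, -6.6]
gripper_width: 30.7
t 15.87 p [523.7 210.2 139.3] z [ 0.332 -0.043 -0.942] y [ 0.096  0.995 -0.012] F [-1.2 -1.5 -6.6] w 30.7 q [ 0.34  0.03  2.04 -0.22  0.77 -1.  ]
n 2 row [-0.675  0.278  0.91 ] [-0.067 -0.203 -0.02 ]  | tool-shift mm [-41.   16.9  54.1] turn deg [-0.8  -2.44 -0.24]
```

```bash
python3 -m pendant '1 -.6 .25 .2 -.07 -.2 0;1 -.5 .25 .5 -.07 -.2 0;1 -.1 0 .6 0 0 0;1 0 0 .2 0 0 0;1 0 0 0 0 0 0;1 0 0 0 0 0 0'
python3 - <<'E'
from h import *
st(); slot([604.2,219.2,46.2],45,0)
E
```

```text
t: 16.37
tcp_pos: [565.3, 213.9, 97.0]
tcp_rot: [0.131, 2.78, -0.036]
contact_force: [-0.2, 0.4, -6.1]
gripper_width: 31.2
t 16.37 p [565.3 213.9  97. ] z [ 0.349 -0.041 -0.936] y [ 0.096  0.995 -0.008] F [-0.2  0.4 -6.1] w 31.2 q [ 0.32  0.17  1.99 -0.24  0.67 -0.99]
n 1 row [-0.56   0.298  0.531] [-0.103 -0.242 -0.046]  | tool-shift mm [-16.8   8.9  15.9] turn deg [-0.62 -1.45 -0.28]
```

```bash
python3 -m pendant '1 -.5 .3 .3 -.1 -.24 -.05;1 0 0 .1 0 0 0;1 0 0 0 0 0 0'
python3 - <<'E'
from h import *
st(); slot([604.2,219.2,46.2],15.5,0); ci=camera_info("wrist"); im=capture("wrist"); cv2.imwrite("pics/w6.png",im[:,:,::-1])
E
```

```text
t: 16.62
tcp_pos: [581.5, 218.6, 89.5]
tcp_rot: [0.123, 2.761, -0.028]
contact_force: [-0.9, 0.2, -6.5]
gripper_width: 30.8
t 16.62 p [581.5 218.6  89.5] z [ 0.368 -0.036 -0.929] y [ 0.089  0.996 -0.003] F [-0.9  0.2 -6.5] w 30.8 q [ 0.32  0.21  1.97 -0.26  0.64 -0.98]
n 2 row [-0.08   0.044  0.551] [-0.018 -0.027 -0.005]  | tool-shift mm [-4.9  2.7 33. ] turn deg [-0.21 -0.33 -0.06]
```

View pics/w6.png

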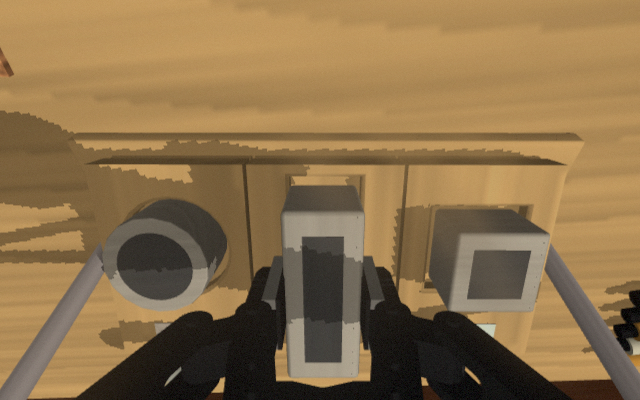

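```bash
python3 -m pendant '1 -.12 .09 .3 -.02 -.05 0;1 0 0 .25 0 0 0;1 0 0 .12 0 0 0;1 0 0 0 0 0 0'
python3 - <<'E'
from h import *
st(); slot([604.2,219.2,46.2],15,0,n=1)
E
```

```text
t: 17.0
tcp_pos: [593.6, 220.5, 73.1]
tcp_rot: [0.123, 2.753, -0.024]
contact_force: [-0.5, -0.7, -4.9]
gripper_width: 31.4
t 17.0 p [593.6 220.5  73.1] z [ 0.376 -0.033 -0.926] y [0.089 0.996 0.   ] F [-0.5 -0.7 -4.9] w 31.4 q [ 0.32  0.25  1.95 -0.27  0.6  -0.97]
n 1 row [ 0.008 -0.011  0.465] [-0.004  0.025 -0.016]  | tool-shift mm [ 0.2 -0.3 13.9] turn deg [-0.02  0.15 -0.09]
```

```bash
python3 -m pendant '1 0 0 .18 0 0 0;1 0 0 .15 0 0 0;1 0 0 .1 0 0 0;1 0 0 .05 0 0 0;1 0 0 .03 0 0 0'
python3 - <<'E'
from h import *
st(); slot([604.2,219.2,46.2],15,0,n=1)
E
```

```text
t: 17.42
tcp_pos: [599.0, 220.1, 59.4]
tcp_rot: [0.123, 2.755, -0.026]
contact_force: [-9.6, -0.6, 7.6]
gripper_width: 30.8
t 17.42 p [599.  220.1  59.4] z [ 0.373 -0.035 -0.927] y [ 0.09   0.996 -0.002] F [-9.6 -0.6  7.6] w 30.8 q [ 0.31  0.29  1.94 -0.27  0.58 -0.96]
n 1 row [ 0.002 -0.014 -0.026] [-0.023 -0.002 -0.015]  | tool-shift mm [ 0.1 -0.4 -0.8] turn deg [-0.14 -0.01 -0.09]
```

Bar is down on the floor with firm contact. Release and retreat.

```bash
python3 -m pendant '-.3 0 0 0 0 0 0;-.3 0 0 0 0 0 0;-.3 0 0 0 0 0 0;-.3 0 0 -.15 0 0 0;-.3 0 0 -.5 0 0 0;-.3 0 0 -.9 0 0 0;-.3 0 0 -.9 0 0 0;-.3 0 0 -.9 0 0 0;-1 .3 -.4 -.3 0 0 0;-1 .3 -.4 0 0 0 0;-1 .3 -.4 0 0 0 0;-1 0 0 0 0 0 0'
python3 - <<'E'
from h import *
st(); ci=camera_info("wrist"); im=capture("wrist"); cv2.imwrite("pics/w7.png",im[:,:,::-1]);
plan([449,-37,160],tilt_down(-97.5,0))
E
```

```text
t: 18.42
tcp_pos: [540.9, 194.2, 172.2]
tcp_rot: [0.119, 2.719, -0.007]
contact_force: [-0.4, -0.3, -1.3]
gripper_width: 85.4
t 18.42 p [540.9 194.2 172.2] z [ 0.407 -0.023 -0.913] y [0.084 0.996 0.013] F [-0.4 -0.3 -1.3] w 85.4 q [ 0.3  -0.04  2.06 -0.21  0.73 -1.06]
n 16 row [-0.255 -0.523  0.05 ] [0.21  0.188 0.948]  | tool-shift mm [  71.2 -239.3  -21.1] turn deg [20.17 18.02 90.98]
```

View pics/w7.png

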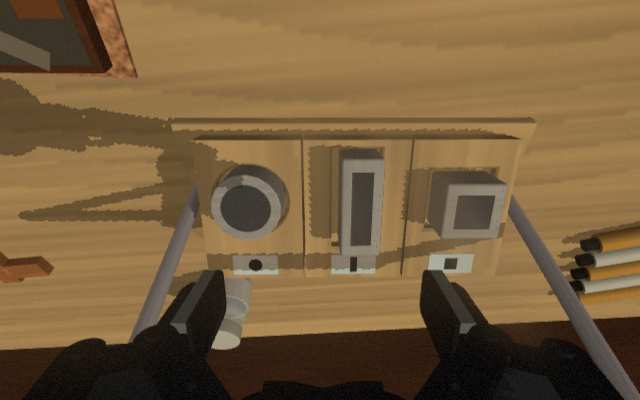

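Both weights are down in their stalls (disc at (248,203), bar at (360,205)), with the same stand-out as the square one. I'll move back to the panel and measure it by image processing from there.

```bash
python3 -m pendant '-1 .5 -.9 0 0 0.3 0;-1 .45 -.9 0 0 .6 0;-1 .4 -.9 0 0 .6 0;-1 .4 -.9 0 0 .6 0;-1 .3 -.9 0 0 .6 0;-1 0.1 -.9 0 0 .6 .4;-1 0 -.7 0 0 .4 .9;-1 0 0 0 0 0 1;-1 0 0 0 0 0 1;-1 0 0 0 0 0 1;-1 0 0 0 0 0 1;-1 0 0 0 0 0 1;-1 0 0 0 0 0 1;-1 0 0 0 0 0 1;-1 0 0 0 0 0 1;-1 0 0 0 0 0 1;-1 0 0 0 0 0 .5;-1 0 0 0 0 0 0'
python3 - <<'E'
from h import *
st(); plan([449,-37,230],tilt_down(-97.5,0))
E
```

```text
t: 19.97
tcp_pos: [489.3, 12.2, 162.8]
tcp_rot: [1.84, 2.499, 0.078]
contact_force: [-0.0, -0.3, 0.9]
gripper_width: 85.5
t 19.97 p [489.3  12.2 162.8] z [ 0.06   0.018 -0.998] y [0.953 0.296 0.063] F [-0.  -0.3  0.9] w 85.5 q [-0.13 -0.04  2.03  0.03  1.1  -0.45]
n 5 row [-0.291 -0.294 -0.46 ] [ 0.118 -0.025  0.826]  | tool-shift mm [-35.  -48.7 -70.4] turn deg [ 3.55 -0.74 24.77]
```

```bash
python3 -m pendant '-1 -.25 -.3 -.4 .12 -.03 .9;-1 -.25 -.3 -.4 .12 -.03 .9;-1 -.25 -.3 -.4 .12 -.03 .9;-1 -.25 -.3 -.4 .12 -.03 .9;-1 -.2 -.2 -.3 .12 0 .5;-1 0 0 0 0 0 .2;-1 0 0 0 0 0 0'
python3 - <<'E'
from h import *
st(); plan([449,-37,230],tilt_down(-97.5,0)); ci=camera_info("wrist"); im=capture("wrist"); cv2.imwrite("pics/w8.png",im[:,:,::-1]); np.savez("w8.npz",K=ci["K"],view=ci["view"])
for n in("panel","press","easel_rest","easel"):
  for p,s in lm(n,"wrist")[:1]: print(n,p,s,on_plane(ci,p,{"panel":18,"easel_rest":34}.get(n,0)).round(1))
# mask dark panel: rectified topdown at z=32
w=[400,520]; M=[]
pts=np.float32([[380,-160],[520,-160],[520,90],[380,90]])
src=np.float32([proj(ci,[a,b,32]) for a,b in pts]); dst=np.float32([[(b+160)*4,(a-380)*4] for a,b in pts])
r=cv2.warpPerspective(im,cv2.getPerspectiveTransform(src,dst),(1000,560)); cv2.imwrite("pics/rect.png",r[:,:,::-1])
hsv=cv2.cvtColor(r,cv2.COLOR_RGB2HSV); 
for th in (70,85,100):
    m=(hsv[:,:,2]<th).astype(np.uint8); m=cv2.morphologyEx(m,cv2.MORPH_CLOSE,np.ones((25,25))); m=cv2.morphologyEx(m,cv2.MORPH_OPEN,np.ones((25,25)))
    cs,_=cv2.findContours(m,cv2.RETR_EXTERNAL,cv2.CHAIN_APPROX_NONE)
    for c in cs:
        if cv2.contourArea(c)>20000:
            (cx,cy),(a,b),ang=cv2.minAreaRect(c); print(th,"ctr x,y",round(cy/4+380,1),round(cx/4-160,1),"size",a/4,b/4,"ang",ang)
E
```

```text
t: 20.55
tcp_pos: [454.4, -30.2, 222.2]
tcp_rot: [2.387, 2.037, 0.003]
contact_force: [-0.4, 0.2, -0.9]
gripper_width: 85.3
t 20.55 p [454.4 -30.2 222.2] z [ 0.003 -0.001 -1.   ] y [ 0.988 -0.158  0.004] F [-0.4  0.2 -0.9] w 85.3 q [-0.22 -0.15  2.01 -0.    1.28 -0.06]
n 1 row [-0.251 -0.142 -0.261] [ 0.035  0.009 -0.261]  | tool-shift mm [-7.5 -4.2 -7.8] turn deg [ 0.21  0.06 -1.57]
panel [318.4 179.3] 0.61 [448.9 -38.7  18. ]
easel [490.2 295.6] 0.75 [ 634.8 -224.     0. ]
70 ctr x,y 443.4 -77.6 size 89.10166931152344 53.21212387084961 ang 2.1610796451568604
85 ctr x,y 449.6 -38.1 size 178.85546875 65.00479888916016 ang 5.1021647453308105
100 ctr x,y 450.7 -38.6 size 180.95228576660156 68.55142974853516 ang 5.128190994262695
```

Panel centre (449.5,−38.3), yaw about −5.1° (measured size 179×65, correct). Before picking it up I take one good look at the easel, measured numerically.

```bash
python3 - <<'E'
from h import *
s=observe(); plan([520,-200,260],Ro.from_rotvec(s["tcp_rot"])); plan([530,-223,250],tilt_down(0,25))
E
```

```text
n 6 row [-0.877  0.515 -0.217] [0. 0. 0.]  | tool-shift mm [-157.8   92.7  -39.1] turn deg [0. 0. 0.]
n 17 row [-0.452 -0.118  0.027] [-0.212 -0.18  -0.954]  | tool-shift mm [-178.9  106.2  -29.1] turn deg [-21.6  -18.37 -97.27]
```

```bash
python3 -m pendant '-1 -.85 .5 -.3 0 0 0;-1 -.85 .5 -.3 0 0 0;-1 -.85 .5 -.3 0 0 0;-1 -.85 .5 -.3 0 0 0;-1 -.8 .4 -.2 0 0 -.5;-1 0 0 0 0 0 -1;-1 0 0 0 0 0 -1;-1 0 0 0 0 0 -1;-1 0 0 0 0 0 -1;-1 0 0 0 0 0 -1;-1 0 0 0 0 0 -1;-1 0 0 0 0 0 -1;-1 0 0 0 0 0 -1;-1 0 0 0 0 0 -1;-1 0 0 0 0 0 -1;-1 0 0 0 0 0 -1;-1 0 0 0 0 0 -1;-1 0 0 0 0 0 -1;-1 0 0 0 0 0 -1;-1 0 0 0 0 0 -1'
python3 - <<'E'
from h import *
st(); plan([530,-223,250],tilt_down(0,25))
E
```

```text
t: 22.47
tcp_pos: [504.2, -164.2, 244.5]
tcp_rot: [-0.004, -3.116, -0.019]
contact_force: [-0.4, 1.0, 1.1]
gripper_width: 85.4
t 22.47 p [ 504.2 -164.2  244.5] z [-0.025  0.012 -1.   ] y [0.003 1.    0.012] F [-0.4  1.   1.1] w 85.4 q [-0.45  0.02  1.8   0.    1.34 -2.02]
n 5 row [-0.178 -0.391 -0.012] [ 0.022 -0.882 -0.01 ]  | tool-shift mm [-25.7 -58.6  -6.9] turn deg [  0.67 -26.45  -0.29]
```

```bash
python3 -m pendant '-1 -.15 -.39 -.02 0 -.88 0;-1 -.15 -.39 -.02 0 -.88 0;-1 -.15 -.39 -.02 0 -.88 0;-1 -.15 -.39 -.02 0 -.88 0;-1 -.15 -.3 -.02 0 -.7 0;-1 0 0 0 0 0 0;-1 0 0 0 0 0 0'
cat > easel.py <<'E'
from h import *
def rectify(im,ci,P,yaw,name,step=.5):
    X=Ro.from_euler("z",yaw,degrees=True)*Ro.from_euler("y",-50,degrees=True)  # placeholder
    return None
def efr(yaw): # x up the mast (40 deg to level), z out of the face
    return Ro.from_euler("z",yaw,degrees=True)*Ro.from_euler("y",-40,degrees=True)
def rect(im,ci,P,yaw,name,h=0):
    E=efr(yaw); pts=[(-20,-80),(-20,80),(190,80),(190,-80)]
    src=np.float32([proj(ci,np.array(P)+E.apply([a,b,h])) for a,b in pts]); dst=np.float32([[(b+80)*3,(190-a)*3] for a,b in pts])
    r=cv2.warpPerspective(im,cv2.getPerspectiveTransform(src,dst),(480,630)); cv2.imwrite(name,r[:,:,::-1]); return r
E
python3 - <<'E'
from easel import *
st(); ci=camera_info("wrist"); im=capture("wrist"); cv2.imwrite("pics/w9.png",im[:,:,::-1]); np.savez("w9.npz",K=ci["K"],view=ci["view"])
for n in("easel_rest","easel"):
  for p,s in lm(n,"wrist")[:2]: print(n,p,s,on_plane(ci,p,{"easel_rest":34}.get(n,0)).round(1))
r=rect(im,ci,[566.4,-223.3,34.2],0,"pics/r9.png")
lab=cv2.cvtColor(cv2.GaussianBlur(r,(5,5),0),cv2.COLOR_RGB2LAB).astype(int)
for a in range(-18,190,8):
    row=lab[int((190-a)*3)]; m=(row[:,1]-128>14)
    d=np.flatnonzero(np.diff(np.r_[0,m.astype(int),0])); print(a,[( round(x/3-80,1),round(y/3-80,1)) for x,y in zip(d[::2],d[1::2]) if y-x>9])
E
```

```text
t: 23.05
tcp_pos: [527.2, -218.4, 244.4]
tcp_rot: [-0.008, 2.714, 0.023]
contact_force: [0.3, -0.3, 0.7]
gripper_width: 85.2
t 23.05 p [ 527.2 -218.4  244.4] z [ 0.415  0.017 -0.91 ] y [-0.009  1.     0.015] F [ 0.3 -0.3  0.7] w 85.2 q [-0.66 -0.13  2.01  0.33  0.96 -2.39]
easel_rest [313.5 119.8] 0.8 [ 565.8 -224.    34. ]
easel [316.2 158.1] 0.6 [ 636.9 -221.4    0. ]
-18 []
-10 [(np.float64(-60.7), np.float64(-28.3)), (np.float64(-27.0), np.float64(-17.3)), (np.float64(-17.0), np.float64(48.7))]
-2 [(np.float64(10.0), np.float64(13.3))]
6 [(np.float64(-9.0), np.float64(4.3)), (np.float64(5.3), np.float64(14.0))]
14 [(np.float64(-6.3), np.float64(2.7)), (np.float64(5.3), np.float64(14.0))]
22 [(np.float64(-10.7), np.float64(-6.3)), (np.float64(-5.3), np.float64(3.3)), (np.float64(8.3), np.float64(11.7))]
30 [(np.float64(-12.7), np.float64(-7.7)), (np.float64(-4.0), np.float64(3.3)), (np.float64(9.0), np.float64(14.3))]
38 [(np.float64(-9.7), np.float64(-3.3)), (np.float64(-3.0), np.float64(2.7)), (np.float64(9.7), np.float64(15.0))]
46 [(np.float64(-15.3), np.float64(-12.0)), (np.f
[... 302 characters left out ...]
(-3.7)), (np.float64(-1.0), np.float64(10.3)), (np.float64(10.7), np.float64(16.0))]
78 [(np.float64(-14.3), np.float64(16.0))]
86 [(np.float64(-14.3), np.float64(9.0)), (np.float64(12.0), np.float64(16.3))]
94 [(np.float64(-36.7), np.float64(-14.3)), (np.float64(-14.0), np.float64(44.7))]
102 [(np.float64(-13.7), np.float64(17.3))]
110 [(np.float64(-13.3), np.float64(17.3))]
118 [(np.float64(-12.7), np.float64(17.3))]
126 [(np.float64(-12.7), np.float64(18.0))]
134 [(np.float64(-12.3), np.float64(18.7))]
142 [(np.float64(-12.3), np.float64(18.7))]
150 [(np.float64(-12.0), np.float64(18.7))]
158 [(np.float64(-11.7), np.float64(19.0))]
166 [(np.float64(-11.0), np.float64(-6.3))]
174 []
182 []
```

```bash
python3 - <<'E'
from easel import *
f=np.load("w9.npz"); c={"K":f["K"],"view":f["view"]}; ct=camera_info("top"); cs=camera_info("scene"); f=np.load("w1.npz"); c1={"K":f["K"],"view":f["view"]}
L=[(c,(313.5,119.8),1),(ct,(410.7,208.8),1),(cs,(236.1,244.2),.7),(c1,(194.2,282.6),.7)]
P0=np.array([566.4,-223.3,34.2]);E0=efr(0)
mid=[(54,.15),(78,.85),(102,1.8),(110,2.0),(118,2.3),(126,2.65),(134,3.2),(142,3.2),(150,3.35),(158,3.65)]
M=[proj(c,P0+E0.apply([a,b,0])) for a,b in mid]
def res(p):
    P=p[:3];E=efr(p[3]);o=[w*(proj(ci,P)-px) for ci,px,w in L]
    a,b=proj(c,P),proj(c,P+E.apply([160,0,0])); n=np.array([-(b-a)[1],(b-a)[0]])/np.linalg.norm(b-a)
    return np.r_[np.concatenate(o),[(m-a)@n*1.5 for m in M]]
s=least_squares(res,[*P0,0],loss="soft_l1"); print(s.x.round(2)); print(res(s.x).round(1))
P,E=s.x[:3],efr(s.x[3]); print("top of mast px",proj(c,P+E.apply([168,0,0])),"seen a~164 ->",proj(c,P0+E0.apply([164,3.7,0])))
print("width ratio test",[np.linalg.norm(proj(c,P+E.apply([a,16,0]))-proj(c,P+E.apply([a,-16,0]))).round(1) for a in (54,118,158)],[np.linalg.norm(proj(c,P0+E0.apply([a,h,0]))-proj(c,P0+E0.apply([a,l,0]))).round(1) for a,l,h in((54,-15,15.3),(118,-12.7,17.3),(158,-11.7,19))])
E
```

```text
[ 565.14 -224.75   34.51    2.4 ]
[-0.8 -0.3 -0.  -2.5  0.7 -0.8 -0.2 -0.1  0.2  0.3  0.1  0.2  0.1 -0.
 -0.5 -0.1  0.1 -0. ]
top of mast px [318.31123733 285.81279053] seen a~164 -> [318.06513561 282.4642998 ]
width ratio test [np.float64(31.9), np.float64(31.6), np.float64(31.4)] [np.float64(30.1), np.float64(29.5), np.float64(30.0)]
```

```bash
python3 - <<'E'
from h import *
s=observe(); plan([450,-60,220],tilt_down(0,0))
E
```

```text
n 6 row [0.456 0.879 0.036] [0.026 0.682 0.013]  | tool-shift mm [ 80.9 158.5  -7. ] turn deg [ 0.92 24.56  0.47]
```

```bash
python3 -m pendant '-1 .45 .85 .04 0 .68 0;-1 .45 .85 .04 0 .68 0;-1 .45 .85 .04 0 .68 0;-1 .45 .85 .04 0 .68 0;-1 .45 .85 .04 0 .68 0.5;-1 .2 .3 .04 0 .5 1;-1 0 0 0.2 0 0 1;-1 0 0 0.2 0 0 1;-1 0 0 0.2 0 0 1;-1 0 0 .2 0 0 1;-1 0 0 .2 0 0 1;-1 0 0 .2 0 0 1;-1 0 0 .2 0 0 1;-1 0 0 .2 0 0 1;-1 0 0 .2 0 0 1;-1 0 0 .2 0 0 1;-1 0 0 .2 0 0 1;-1 0 0 .2 0 0 1;-1 0 0 .2 0 0 1;-1 0 0 0 0 0 .5'
python3 - <<'E'
from h import *
st(); plan([449.5,-38.3,110],tilt_down(-95.1,0))
E
```

```text
t: 24.87
tcp_pos: [471.9, -63.2, 148.2]
tcp_rot: [-2.263, -2.175, -0.007]
contact_force: [-0.3, 0.4, 0.2]
gripper_width: 85.3
t 24.87 p [471.9 -63.2 148.2] z [ 0.001  0.005 -1.   ] y [ 0.999 -0.039  0.001] F [-0.3  0.4  0.2] w 85.3 q [-0.28 -0.01  2.03  0.01  1.12 -0.25]
n 2 row [ 0.393 -0.394  0.637] [ 0.002 -0.025  0.237]  | tool-shift mm [ 23.8 -23.4  38.3] turn deg [ 0.03 -0.3   2.84]
```

```bash
python3 -m pendant '-1 .39 -.39 .6 0 0 .25;-1 .35 -.35 .6 0 0 .2;-1 0 0 .1 0 0 0;-1 0 0 0 0 0 0'
python3 - <<'E'
from h import *
st(); plan([449.5,-38.3,60],tilt_down(-95.1,0),2)
E
```

```text
t: 25.2
tcp_pos: [455.4, -37.6, 110.4]
tcp_rot: [2.312, 2.124, 0.007]
contact_force: [0.5, 0.0, 0.5]
gripper_width: 85.6
t 25.2 p [455.4 -37.6 110.4] z [ 0.004  0.002 -1.   ] y [ 0.996 -0.085  0.004] F [0.5 0.  0.5] w 85.6 q [-0.24 -0.    2.1   0.    1.04 -0.15]
n 2 row [-0.021 -0.099  0.839] [ 0.019 -0.01   0.02 ]  | tool-shift mm [-1.3 -6.  50.4] turn deg [ 0.23 -0.12  0.24]
```

```bash
python3 -m pendant '-1 0 -.2 .4 0 0 0.04;-1 0 -.05 .5 0.03 0 0;-1 0 -.05 .4 .03 0 0;-1 0 0 0.1 0 0 0;-1 0 0 0 0 0 0'
python3 - <<'E'
from h import *
st(); plan([449.5,-38.3,8],tilt_down(-95.1,0),2)
E
```

```text
t: 25.62
tcp_pos: [454.0, -37.9, 71.8]
tcp_rot: [2.307, 2.124, 0.005]
contact_force: [0.2, -0.4, 0.4]
gripper_width: 85.4
t 25.62 p [454.  -37.9  71.8] z [ 0.006 -0.002 -1.   ] y [ 0.997 -0.082  0.007] F [ 0.2 -0.4  0.4] w 85.4 q [-0.24  0.06  2.12 -0.    0.95 -0.15]
n 3 row [-0.008 -0.052  0.709] [0.021 0.004 0.021]  | tool-shift mm [-0.6 -4.8 63.8] turn deg [0.38 0.08 0.37]
```

```bash
python3 -m pendant '-1 0 -.15 .4 0.06 0 0.06;-1 0 -.05 .5 0.03 0 0;-1 0 -.05 .4 .03 0 0;-1 0 0 0.05 0 0 0;-1 0 0 0 0 0 0'
python3 - <<'E'
from h import *
st(); plan([449.5,-38.3,8],tilt_down(-95.1,0),1)
E
```

```text
t: 26.03
tcp_pos: [450.4, -38.9, 31.8]
tcp_rot: [2.318, 2.118, -0.004]
contact_force: [-0.7, 0.3, -0.9]
gripper_width: 85.6
t 26.03 p [450.4 -38.9  31.8] z [-0.    -0.003 -1.   ] y [ 0.996 -0.09  -0.   ] F [-0.7  0.3 -0.9] w 85.6 q [-0.24  0.14  2.14 -0.    0.86 -0.15]
n 1 row [ 0.021 -0.033  0.793] [-0.001  0.029 -0.008]  | tool-shift mm [ 0.6 -1.  23.8] turn deg [-0.01  0.17 -0.05]
```

```bash
python3 -m pendant '-1 0 -.05 .25 0.03 0 0;-1 0 -.04 .25 0.03 0 0;-1 0 -.02 .2 .02 0 0;-1 0 0 0 0 0 0'
python3 - <<'E'
from h import *
st(); plan([449.5,-38.3,8],tilt_down(-95.1,0),1)
E
```

```text
t: 26.37
tcp_pos: [448.6, -39.3, 10.7]
tcp_rot: [-2.318, -2.118, 0.01]
contact_force: [-0.8, 0.2, 1.1]
gripper_width: 85.2
t 26.37 p [448.6 -39.3  10.7] z [-0.006 -0.003 -1.   ] y [ 0.996 -0.09  -0.006] F [-0.8  0.2  1.1] w 85.2 q [-0.24  0.18  2.14 -0.01  0.82 -0.15]
n 1 row [0.036 0.026 0.089] [-0.054  0.035 -0.011]  | tool-shift mm [1.1 0.8 2.7] turn deg [-0.32  0.21 -0.07]
```

```bash
python3 -m pendant '-1 .03 .02 .06 -.05 .03 0;1 0 0 0 0 0 0;1 0 0 0 0 0 0;1 0 0 0 0 0 0;1 0 0 0 0 0 0;1 0 0 0 0 0 0'
python3 - <<'E'
from h import *
st()
E
```

```text
t: 26.87
tcp_pos: [450.4, -38.6, 9.4]
tcp_rot: [2.318, 2.118, 0.002]
contact_force: [0.0, -0.2, -1.7]
gripper_width: 62.9
t 26.87 p [450.4 -38.6   9.4] z [ 0.002 -0.001 -1.   ] y [ 0.996 -0.09   0.002] F [ 0.  -0.2 -1.7] w 62.9 q [-0.24  0.18  2.14 -0.    0.81 -0.15]
```

Panel is gripped (62.9 mm). Lift, turn and carry it.

```bash
python3 -m pendant '1 0 0 -.2 0 0 0;1 0 0 -.4 0 0 0;1 0 0 -.7 0 0 0;1 0 0 -.7 0 0 0;1 0 0 -.7 0 0 0;1 0 0 -.7 0 0 0;1 0 0 -.7 0 0 0;1 0 0 -.7 0 0 -.3;1 0 0 -.3 0 0 -.6;1 0 0 0 0 0 -.8;1 0 0 0 0 0 -.8;1 0 0 0 0 0 -.8;1 0 0 0 0 0 -.8;1 0 0 0 0 0 -.8;1 0 0 0 0 0 -.8;1 0 0 0 0 0 -.8;1 0 0 0 0 0 -.8;1 0 0 0 0 0 -.8'
cat >> easel.py <<'E'
REST=np.array([565.1,-224.8,34.5]); YAW=2.4
def place(a,h,n=None,rest=REST,yaw=YAW):
    R=tilt_down(yaw,40); C=rest+efr(yaw).apply([a,0,h]); plan(C+R.apply([0,0,1])*8.6,R,n)
E
python3 - <<'E'
from easel import *
st(); place(110,70)
E
```

```text
t: 28.37
tcp_pos: [444.4, -36.8, 174.0]
tcp_rot: [-1.181, -2.91, 0.001]
contact_force: [0.5, -0.5, -0.9]
gripper_width: 62.8
t 28.37 p [444.4 -36.8 174. ] z [-0.001  0.    -1.   ] y [ 0.697  0.717 -0.001] F [ 0.5 -0.5 -0.9] w 62.8 q [-0.24 -0.12  2.07 -0.    1.19 -1.04]
n 9 row [-0.816 -0.404  0.327] [-0.301 -0.7   -0.827]  | tool-shift mm [-248.4  -18.1   21.5] turn deg [-16.27 -37.82 -44.64]
```

```bash
python3 -m pendant '1 0 0 -.3 0 0 -.9;1 0 0 -.4 0 0 -.9;1 0 0 -.4 0 0 -.9;1 0 0 -.3 0 0 -.9;1 0 0 -.2 0 0 -.9;1 0 0 0 0 0 -.9;1 0 0 0 0 0 -.9;1 0 0 0 0 0 -.7;1 0 0 0 0 0 -.3;1 0 0 0 0 0 0'
python3 - <<'E'
from easel import *
st(); place(110,80); plan([540,-222,235],tilt_down(2.4,0))
E
```

```text
t: 29.2
tcp_pos: [439.4, -35.5, 224.8]
tcp_rot: [0.056, -3.135, -0.002]
contact_force: [-0.6, 0.2, -0.5]
gripper_width: 62.5
t 29.2 p [439.4 -35.5 224.8] z [-0.006  0.001 -1.   ] y [-0.036  0.999  0.001] F [-0.6  0.2 -0.5] w 62.5 q [-0.24 -0.18  2.03 -0.    1.3  -1.85]
n 7 row [-0.636 -0.924  0.523] [-0.001 -0.96  -0.008]  | tool-shift mm [-157.5 -193.6   63.7] turn deg [-4.000e-02 -4.033e+01 -3.500e-01]
n 7 row [-0.444 -0.906 -0.051] [ 0.002 -0.008 -0.008]  | tool-shift mm [ -93.7 -190.   -11. ] turn deg [ 0.08 -0.33 -0.34]
```

```bash
python3 -m pendant '1 -.4 -.8 -.05 0 0 0;1 -.4 -.8 -.05 0 0 0;1 -.4 -.8 -.05 0 0 0;1 -.4 -.8 -.05 0 0 0;1 -.4 -.8 -.05 0 0 0;1 -.4 -.8 -.05 0 0 0;1 -.4 -.6 -.05 0 -.3 0;1 0 0 0 0 -.7 0;1 0 0 0 0 -.7 0;1 0 0 0 0 -.7 0;1 0 0 0 0 -.7 0;1 0 0 0 0 -.7 0;1 0 0 0 0 -.7 0;1 0 0 0 0 -.7 0;1 0 0 0 0 -.5 0;1 0 0 0 0 0 0;1 0 0 0 0 0 0'
python3 - <<'E'
from easel import *
st(); place(105,60)
E
```

```text
t: 30.62
tcp_pos: [528.6, -198.4, 232.1]
tcp_rot: [-0.017, 2.537, 0.017]
contact_force: [0.2, 0.2, -0.9]
gripper_width: 62.8
t 30.62 p [ 528.6 -198.4  232.1] z [ 0.568  0.016 -0.823] y [-0.016  1.     0.009] F [ 0.2  0.2 -0.9] w 62.8 q [-0.69 -0.21  2.15  0.55  0.81 -2.58]
n 5 row [-0.083 -0.181  0.816] [-0.016 -0.179 -0.049]  | tool-shift mm [-17.3 -26.5 121.9] turn deg [-0.49 -5.38 -1.46]
```

Joint 6 is at its limit (−2.58) here, so I check reach with a quick fitted kinematic model before going on.

```bash
cat > kin.py <<'E'
from easel import *
D=[([1.2,.22,1.61,0,1.31,-.11],[162.4,603.6,231.3],None),([-.3,-.18,1.98,.01,1.33,-1.78],[453.3,-61.1,252],[.017,.006,-1]),([-.11,0,2.1,0,1.03,-1.58],[459.1,17.2,110.7],[.013,-.004,-1]),
([-.13,.11,2.12,0,.91,-1.58],[457.4,10.5,50.2],[.001,-.002,-1]),([.17,-.06,2.09,-.14,.8,-1.22],[527.4,133.8,161.4],[.328,-.042,-.944]),([.15,.21,2.03,-.18,.52,-1.2],[592.3,132.3,60.3],[.377,-.032,-.926]),
([.31,.29,1.94,-.27,.58,-.96],[599,220.1,59.4],[.373,-.035,-.927]),([-.45,.02,1.8,0,1.34,-2.02],[504.2,-164.2,244.5],[-.025,.012,-1]),([-.66,-.13,2.01,.33,.96,-2.39],[527.2,-218.4,244.4],[.415,.017,-.91]),
([-.24,.18,2.14,0,.81,-.15],[450.4,-38.6,9.4],[0,0,-1]),([-.69,-.21,2.15,.55,.81,-2.58],[528.6,-198.4,232.1],[.568,.016,-.823])]
def fk(q,L):
    a=q[1];b=q[1]+q[2]; r=L[0]+L[2]*np.sin(a)+L[3]*np.sin(b)+L[6]*np.cos(b); h=L[1]+L[2]*np.cos(a)+L[3]*np.cos(b)-L[6]*np.sin(b)
    R=Ro.from_euler("ZYZYZ",[q[0],b,q[3],q[4],q[5]+L[7]]); w=Ro.from_euler("z",q[0]).apply([r,L[4],h]); return w+R.apply([0,0,L[5]]),R
obsR=[]
def res(L): return np.concatenate([fk(q,L)[0]-p for q,p,_ in D]+[[.1*(x-y) for x,y in zip(L[:4],[0,200,400,400])]])
L=least_squares(res,[0,300,400,400,70,298,0,0]).x
s=observe(); L[7]=0; q=s["joint_positions"]; p,R=fk(q,L); L[7]=(R.inv()*Ro.from_rotvec(s["tcp_rot"])).as_rotvec()[2]
def ik(p,R,q0):
    f=lambda q:np.r_[(fk(q,L)[0]-p)/100,(fk(q,L)[1].inv()*R).as_rotvec()]
    s=least_squares(f,q0); return s.x,s.cost
def tgt(a,h,flip=0,rest=REST,yaw=YAW):
    R=tilt_down(yaw,40); C=rest+efr(yaw).apply([a,0,h])
    return C+R.apply([0,0,1])*8.6, R*Ro.from_euler("z",flip,degrees=True)
E
python3 - <<'E'
from kin import *
print(L.round(2)); print(res(L)[:-4].reshape(-1,3).round(0).tolist())
p,R=fk(q,L); print("check",p.round(1),s["tcp_pos"].round(1),np.degrees((R.inv()*Ro.from_rotvec(s["tcp_rot"])).magnitude()))
for a,h in((105,60),(90,0)):
    for fl in(0,180):
        q1,c=ik(*tgt(a,h,fl),q+np.r_[0,0,0,0,0,np.radians(fl)]); print(a,h,fl,q1.round(2),round(c,6))
E
```

```text
Traceback (most recent call last):
  File "kin.py", line 11, in <module>
    L=least_squares(res,[0,300,400,400,70,298,0,0]).x
      ~~~~~~~~~~~~~^^^^^^^^^^^^^^^^^^^^^^^^^^^^^^^^
  File "kin.py", line 10, in res
    def res(L): return np.concatenate([fk(q,L)[0]-p for q,p,_ in D]+[[.1*(x-y) for x,y in zip(L[:4],[0,200,400,400])]])
                                       ~~^^^^^
  File "kin.py", line 8, in fk
    R=Ro.from_euler("ZYZYZ",[q[0],b,q[3],q[4],q[5]+L[7]]); w=Ro.from_euler("z",q[0]).apply([r,L[4],h]); return w+R.apply([0,0,L[5]]),R
  File "scipy/spatial/transform/_rotation.pyx", line 1413, in scipy.spatial.transform._rotation.Rotation.from_euler
ValueError: Expected axis specification to be a non-empty string of upto 3 characters, got ZYZYZ
```

```bash
sed -i 's/R=Ro.from_euler("ZYZYZ",\[q\[0\],b,q\[3\],q\[4\],q\[5\]+L\[7\]\])/R=Ro.from_euler("ZYZ",[q[0],b,q[3]])*Ro.from_euler("YZ",[q[4],q[5]+L[7]])/' kin.py
python3 - <<'E'
from kin import *
print(L.round(2)); print(res(L)[:-4].reshape(-1,3).round(0).tolist())
p,R=fk(q,L); print("check",p.round(1),s["tcp_pos"].round(1),np.degrees((R.inv()*Ro.from_rotvec(s["tcp_rot"])).magnitude()))
for a,h in((105,60),(90,0)):
    for fl in(0,180):
        q1,c=ik(*tgt(a,h,fl),q+np.r_[0,0,0,0,0,np.radians(fl)]); print(a,h,fl,q1.round(2),round(c,6))
E
```

```text
[ -2.63 299.85 443.27 556.85  69.99 305.26  54.08   1.57]
[[-3.0, -1.0, 1.0], [-0.0, -3.0, -0.0], [0.0, 3.0, -1.0], [1.0, 0.0, 1.0], [-1.0, -3.0, -3.0], [3.0, 1.0, 4.0], [-3.0, -2.0, -2.0], [1.0, -2.0, 4.0], [-1.0, 1.0, -5.0], [4.0, -1.0, 2.0], [1.0, 2.0, -2.0]]
check [ 530.2 -199.4  233.1] [ 528.6 -198.4  232.1] 2.047947265260925e-14
105 60 0 [-0.65  0.11  2.07  0.88  0.56 -2.93] 0.0
105 60 180 [-0.65  0.11  2.07  0.88  0.56  0.21] 0.0
90 0 0 [-0.62  0.26  2.03  1.02  0.48 -3.08] 0.0
90 0 180 [-0.62  0.26  2.03  1.02  0.48  0.06] 0.0
```

The panel must be spun half a turn about the tool axis, so its other short end goes down. The target then has j6≈0.06, well inside range.

```bash
python3 -m pendant '1 0 0 -.2 0 0 .4;1 0 0 0 0 0 .8;1 0 0 0 0 0 1;1 0 0 0 0 0 1;1 0 0 0 0 0 1;1 0 0 0 0 0 1;1 0 0 0 0 0 1;1 0 0 0 0 0 1;1 0 0 0 0 0 1;1 0 0 0 0 0 1;1 0 0 0 0 0 1;1 0 0 0 0 0 1;1 0 0 0 0 0 1;1 0 0 0 0 0 1;1 0 0 0 0 0 1;1 0 0 0 0 0 1;1 0 0 0 0 0 1;1 0 0 0 0 0 1;1 0 0 0 0 0 .8;1 0 0 0 0 0 .4'
cat >> easel.py <<'E'
def placef(a,h,n=None,rest=REST,yaw=YAW):
    R=tilt_down(yaw,40); C=rest+efr(yaw).apply([a,0,h]); plan(C+R.apply([0,0,1])*8.6,R*Ro.from_euler("z",180,degrees=True),n)
    s=observe(); Rt=Ro.from_rotvec(s["tcp_rot"]); d=efr(yaw).inv().apply(s["tcp_pos"]-Rt.apply([0,0,1])*8.6-rest); print("panel centre in easel frame",d.round(1))
E
python3 - <<'E'
from easel import *
st(); placef(105,60)
E
```

```text
t: 32.28
tcp_pos: [534.5, -199.4, 247.5]
tcp_rot: [2.287, 1.528, 0.7]
contact_force: [0.9, 0.4, -0.9]
gripper_width: 62.8
t 32.28 p [ 534.5 -199.4  247.5] z [ 0.549  0.019 -0.835] y [ 0.774 -0.388  0.5  ] F [ 0.9  0.4 -0.9] w 62.8 q [-0.68 -0.21  2.11  0.5   0.85 -0.54]
n 11 row [-0.054  0.071  0.396] [-0.054  0.092  0.986]  | tool-shift mm [-21.2  16.3 131.1] turn deg [-3.57  6.07 65.1 ]
panel centre in easel frame [115.3  26.7 190.7]
```

```bash
python3 -m pendant '1 0 0 0 0 0 .8;1 0 0 0 0 0 1;1 0 0 0 0 0 1;1 0 0 0 0 0 1;1 0 0 0 0 0 1;1 0 0 0 0 0 1;1 0 0 0 0 0 1;1 0 0 0 0 0 1;1 0 0 0 0 0 1;1 0 0 0 0 0 1;1 0 0 0 0 0 .7;1 0 0 0 0 0 .3;1 0 0 0 0 0 0;1 0 0 0 0 0 0'
python3 - <<'E'
from easel import *
st(); placef(105,60)
E
```

```text
t: 33.45
tcp_pos: [542.4, -200.0, 255.2]
tcp_rot: [-3.002, -0.031, -0.875]
contact_force: [-0.1, 0.1, -1.8]
gripper_width: 62.5
t 33.45 p [ 542.4 -200.   255.2] z [ 0.537  0.019 -0.843] y [ 0.023 -1.    -0.008] F [-0.1  0.1 -1.8] w 62.5 q [-0.66 -0.19  2.07  0.47  0.86  0.65]
n 5 row [-0.064  0.171  0.886] [ 0.009  0.25  -0.038]  | tool-shift mm [ -2.4  25.4 133.2] turn deg [ 0.26  7.51 -1.14]
panel centre in easel frame [126.4  25.8 191.5]
```

```bash
python3 -m pendant '1 -.05 .17 .5 0 .25 0;1 -.05 .17 .7 0 .25 0;1 -.05 .17 .7 0 .25 0;1 -.05 .17 .7 0 .25 -.05;1 0 .15 .6 0 .25 -.05;1 0 0 .3 0 0 -.05;1 0 0 0 0 0 0;1 0 0 0 0 0 0'
python3 - <<'E'
from easel import *
st(); placef(105,40)
E
```

```text
t: 34.12
tcp_pos: [607.4, -225.5, 169.7]
tcp_rot: [-2.945, -0.08, -1.086]
contact_force: [0.6, -0.1, -0.1]
gripper_width: 62.6
t 34.12 p [ 607.4 -225.5  169.7] z [ 0.649  0.019 -0.761] y [ 0.048 -0.999  0.016] F [ 0.6 -0.1 -0.1] w 62.6 q [-0.66  0.05  2.07  0.83  0.6   0.25]
n 2 row [-0.242 -0.049  0.749] [ 0.04  -0.039  0.074]  | tool-shift mm [-14.6  -3.1  44.9] turn deg [ 0.48 -0.46  0.89]
panel centre in easel frame [119.2  -2.4  85.1]
```

```bash
python3 -m pendant '1 -.25 -.05 .4 .04 -.04 .08;1 -.25 -.05 .6 .04 -.04 .08;1 -.15 0 .6 0 0 0;1 -.1 0 .3 0 0 0;1 0 0 0 0 0 0;1 0 0 0 0 0 0'
python3 - <<'E'
from easel import *
st(); placef(97,10,1)
E
```

```text
t: 34.62
tcp_pos: [632.5, -223.8, 120.6]
tcp_rot: [-2.939, -0.072, -1.086]
contact_force: [0.5, 0.4, -0.7]
gripper_width: 62.7
t 34.62 p [ 632.5 -223.8  120.6] z [ 0.65   0.023 -0.76 ] y [ 0.046 -0.999  0.009] F [ 0.5  0.4 -0.7] w 62.7 q [-0.63  0.18  2.04  0.95  0.52  0.14]
n 1 row [-0.338 -0.067  0.703] [ 0.042 -0.092  0.082]  | tool-shift mm [-10.2  -2.   21.1] turn deg [ 0.25 -0.55  0.49]
panel centre in easel frame [106.9  -1.8  31.2]
```

```bash
python3 -m pendant '1 -.2 -.07 .35 .04 -.09 .08;1 -.15 0 .3 0 0 0;1 0 0 .1 0 0 0;1 0 0 0 0 0 0'
python3 - <<'E'
from easel import *
st(); placef(94,2,1)
E
```

```text
t: 34.95
tcp_pos: [641.4, -222.9, 100.6]
tcp_rot: [-2.939, -0.063, -1.079]
contact_force: [0.2, 0.5, -1.4]
gripper_width: 62.1
t 34.95 p [ 641.4 -222.9  100.6] z [ 0.646  0.024 -0.763] y [ 0.041 -0.999  0.004] F [ 0.2  0.5 -1.4] w 62.1 q [-0.62  0.24  2.03  0.99  0.49  0.1 ]
n 1 row [-0.234 -0.044  0.271] [ 0.033 -0.051  0.021]  | tool-shift mm [-7.  -1.3  8.1] turn deg [ 0.2  -0.31  0.13]
panel centre in easel frame [100.9  -1.2  10.2]
```

```bash
python3 -m pendant '1 -.1 -.04 .15 .03 -.05 0.02;1 -.08 0 .12 0 0 0;1 0 0 .05 0 0 0;1 0 0 0 0 0 0'
python3 - <<'E'
from easel import *
st(); placef(90,0,1)
E
```

```text
t: 35.28
tcp_pos: [644.4, -222.1, 90.7]
tcp_rot: [-2.938, -0.062, -1.072]
contact_force: [0.2, -0.2, -1.3]
gripper_width: 62.9
t 35.28 p [ 644.4 -222.1   90.7] z [ 0.643  0.026 -0.765] y [ 0.042 -0.999  0.001] F [ 0.2 -0.2 -1.3] w 62.9 q [-0.61  0.26  2.02  1.01  0.48  0.09]
n 1 row [-0.228 -0.02   0.021] [ 0.011 -0.014  0.006]  | tool-shift mm [-6.9 -0.6  0.6] turn deg [ 0.06 -0.09  0.04]
panel centre in easel frame [96.8 -0.6  0.6]
```

```bash
python3 -m pendant '1 0 -.02 .06 0 0 0;1 0 0 .04 0 0 0;1 0 0 .03 0 0 0'
python3 - <<'E'
from easel import *
st(); placef(90,0,1)
E
```

```text
t: 35.53
tcp_pos: [644.6, -222.0, 90.4]
tcp_rot: [-2.938, -0.063, -1.073]
contact_force: [-3.9, 1.4, 2.5]
gripper_width: 62.8
t 35.53 p [ 644.6 -222.    90.4] z [ 0.644  0.026 -0.764] y [ 0.042 -0.999  0.001] F [-3.9  1.4  2.5] w 62.8 q [-0.61  0.26  2.02  1.01  0.48  0.08]
n 1 row [-0.229 -0.019  0.01 ] [ 0.006 -0.024  0.009]  | tool-shift mm [-6.9 -0.6  0.3] turn deg [ 0.04 -0.15  0.05]
panel centre in easel frame [96.9 -0.6  0.3]
```

Touching the mast exactly where expected. Slide down to the ledge.

```bash
python3 -m pendant '1 -.06 -.02 -.01 0 0 0;1 -.07 0 0 0 0 0;1 -.06 0 0 0 0 0;1 -.04 0 0 0 0 0;1 0 0 0 0 0 0'
python3 - <<'E'
from easel import *
st(); placef(90,0,1)
E
```

```text
t: 35.95
tcp_pos: [638.7, -222.2, 86.7]
tcp_rot: [-2.938, -0.062, -1.076]
contact_force: [-0.2, 1.0, -0.7]
gripper_width: 62.7
t 35.95 p [ 638.7 -222.2   86.7] z [ 0.645  0.025 -0.764] y [ 0.041 -0.999  0.002] F [-0.2  1.  -0.7] w 62.7 q [-0.62  0.26  2.04  1.03  0.48  0.05]
n 1 row [ 0.    -0.015  0.042] [ 0.018 -0.036  0.01 ]  | tool-shift mm [ 0.  -0.4  1.2] turn deg [ 0.11 -0.21  0.06]
panel centre in easel frame [90.  -0.4  1.2]
```

```bash
python3 -m pendant '1 -.04 -.01 .03 0.02 -.03 0;1 -.04 0 .02 0 0 0;1 -.03 0 0 0 0 0'
python3 - <<'E'
from easel import *
st(); placef(90,0,1)
E
```

```text
t: 36.2
tcp_pos: [638.7, -222.0, 85.8]
tcp_rot: [-2.935, -0.065, -1.075]
contact_force: [0.8, 0.8, 0.1]
gripper_width: 62.7
t 36.2 p [ 638.7 -222.    85.8] z [ 0.645  0.028 -0.763] y [ 0.044 -0.999  0.   ] F [0.8 0.8 0.1] w 62.7 q [-0.62  0.26  2.04  1.04  0.48  0.05]
n 1 row [ 0.02  -0.009  0.018] [-0.011 -0.039  0.017]  | tool-shift mm [ 0.6 -0.3  0.5] turn deg [-0.07 -0.23  0.1 ]
panel centre in easel frame [89.4 -0.3  0.5]
```

```bash
python3 -m pendant '1 -.05 -.01 .01 0 -.03 0;1 -.05 0 0 0 0 0;1 -.04 0 0 0 0 0'
python3 - <<'E'
from easel import *
st(); placef(90,0,1)
E
```

```text
t: 36.45
tcp_pos: [638.6, -221.9, 85.8]
tcp_rot: [-2.934, -0.066, -1.078]
contact_force: [2.8, 1.2, 1.9]
gripper_width: 62.4
t 36.45 p [ 638.6 -221.9   85.8] z [ 0.647  0.029 -0.762] y [ 0.045 -0.999  0.   ] F [2.8 1.2 1.9] w 62.4 q [-0.62  0.26  2.04  1.04  0.48  0.04]
n 1 row [ 0.022 -0.007  0.021] [-0.016 -0.058  0.022]  | tool-shift mm [ 0.7 -0.2  0.6] turn deg [-0.1  -0.35  0.13]
panel centre in easel frame [89.3 -0.2  0.6]
```

Ledge contact confirmed. Seat it against the mast, release, then retreat straight out.

```bash
python3 -m pendant '1 0 0 .04 0 -.05 0;1 0 0 .03 0 -.03 0;-1 0 0 0 0 0 0;-1 0 0 0 0 0 0;-1 0 0 0 0 0 0;-1 0 0 0 0 0 0;-1 0 0 0 0 0 0;-1 0 0 -.1 0 0 0;-1 0 0 -.3 0 0 0;-1 0 0 -.6 0 0 0;-1 0 0 -.8 0 0 0;-1 0 0 -.8 0 0 0;-1 0 0 -.8 0 0 0;-1 0 0 -.8 0 0 0;-1 0 0 -.8 0 0 0;-1 0 0 0 0 0 0'
python3 - <<'E'
from easel import *
st()
for c in("wrist","scene","top"):
    ci=camera_info(c); im=capture(c); cv2.imwrite(f"pics/f_{c}.png",im[:,:,::-1]); np.savez(f"f_{c}.npz",K=ci["K"],view=ci["view"])
    for n in ("panel","disc_weight","bar_weight"):
        print(c,n,[(p.round(1),round(q,2)) for p,q in lm(n,c)[:1]], "expect panel",proj(ci,REST+efr(YAW).apply([90,0,0])).round(1) if n=="panel" else "")
    if c!="scene":
        r=rect(im,ci,REST,YAW,f"pics/f_rect_{c}.png",h=14)
        hsv=cv2.cvtColor(r,cv2.COLOR_RGB2HSV); m=((hsv[:,:,2]<90)).astype(np.uint8); m=cv2.morphologyEx(cv2.morphologyEx(m,cv2.MORPH_CLOSE,np.ones((35,35))),cv2.MORPH_OPEN,np.ones((41,41)))
        for k in cv2.findContours(m,cv2.RETR_EXTERNAL,cv2.CHAIN_APPROX_NONE)[0]:
            (cx,cy),sz,ang=cv2.minAreaRect(k); print("  rect a,y",round(190-cy/3,1),round(cx/3-80,1),np.round(np.array(sz)/3,1),round(ang,1))
a=[cv2.resize(cv2.imread("pics/f_wrist.png"),(640,400)),cv2.imread("pics/f_rect_wrist.png")]
b=cv2.imread("pics/f_scene.png")[130:330,200:440]; t=cv2.imread("pics/f_top.png")[150:250,180:460]
g=np.zeros((600,800,3),np.uint8); g[:300,:360]=cv2.resize(b,(360,300)); g[300:600,:480]=cv2.resize(a[0],(480,300)); g[:300,360:600]=cv2.resize(a[1],(240,300)); g[300:415,480:800]=cv2.resize(t,(320,115)); cv2.imwrite("pics/final.png",g)
E
```

```text
t: 37.78
tcp_pos: [534.0, -225.6, 202.6]
tcp_rot: [-2.945, -0.066, -1.049]
contact_force: [0.6, -1.3, 0.9]
gripper_width: 85.4
t 37.78 p [ 534.  -225.6  202.6] z [ 0.632  0.028 -0.775] y [ 0.045 -0.999  0.   ] F [ 0.6 -1.3  0.9] w 85.4 q [-0.77 -0.14  2.17  0.75  0.74  0.28]
wrist panel [(array([323.9, 179.8]), 0.72)] expect panel [323.6 176.4]
wrist disc_weight [(array([324.8, 177.6]), 0.49)] expect panel 
wrist bar_weight [] expect panel 
  rect a,y 84.5 -10.3 [182.3  84.7] 90.0
scene panel [(array([251.5, 236.1]), 0.64)] expect panel [254.6 239. ]
scene disc_weight [(array([362.9, 184.6]), 0.54)] expect panel 
scene bar_weight [(array([389.4, 175.7]), 0.91)] expect panel 
top panel [(array([413.4, 175.9]), 0.9)] expect panel [413.9 175.4]
top disc_weight [(array([264.6, 190.1]), 0.91)] expect panel 
top bar_weight [(array([229.5, 182.7]), 0.97)] expect panel 
  rect a,y 89.3 -5.2 [188.7  84.3] 90.0
```

View pics/final.png

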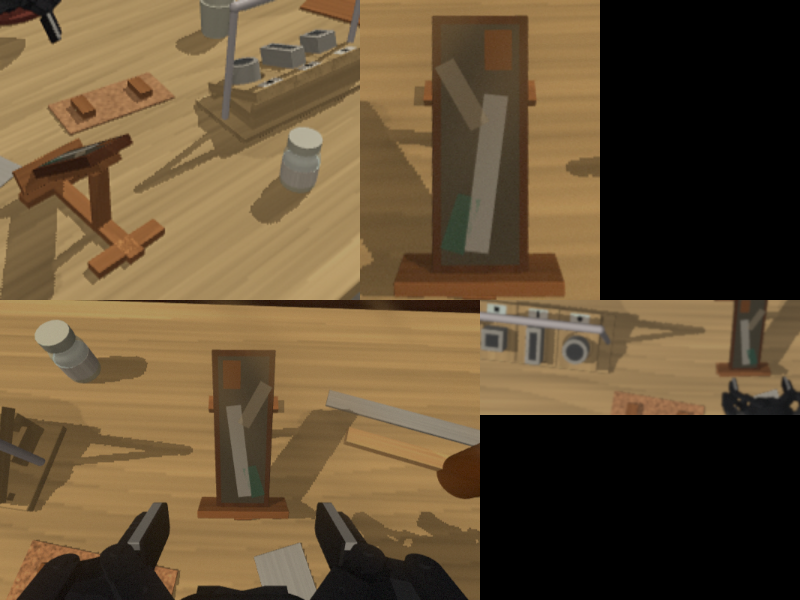

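The last picture shows the panel upright on the easel, painted face out. It is centred to about 1 mm, parallel to the mast and down on the ledge. The weights are in their stalls and the gripper is clear, so I hand in.

```bash
python3 - <<'E'
from h import *
st(); print(job_done())
E
```

```text
t 38.38 p [ 534.2 -223.6  197.2] z [ 0.627  0.034 -0.778] y [ 0.047 -0.999 -0.006] F [-0.2  1.3  0.3] w 85.5 q [-0.77 -0.13  2.18  0.75  0.74  0.28]
the job is handed in; nothing more can be done
None
```

I put the disc, then the bar, into their own stalls with a 22° lean. The panel stayed on the press until both were away. I then leaned the panel on the easel, painted face out, and handed in at about 38 s of the 72 s.

- **Weights:** Each weight met firm floor contact within 1 mm of where I expected it. In the pictures both stand out of the sloping face about as far as the fixed square weight.
- **Panel:** I felt contact with the mast at 0.3 mm and with the ledge at 89.3 mm up, where 90 mm was nominal. In the squared-up wrist picture its edges lie at −31 and +31 mm from the mast line, square to the ledge. The networks' panel position agreed with my expectation to within about 4 px in all three cameras.
- **Half turn on the way:** Joint 6 reached the end of its range, so I spun the panel half a turn about the tool axis. This only changed which short end stands on the ledge.
- **Checks that disagreed:** My automatic outline check on the final pictures gave a panel outline of about 84 mm wide and 5–10 mm off centre. I think shadow and the dark ledge merged into it; the picture itself shows it centred. One network also reported a disc on the panel with a low score, which is false.
- **Not checked by measurement:** I had no reason to think the jar, cup or spatula moved, but I took no separate measurement of them at the end.

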